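Stow the bench kit in its rack and clip the bar

ROBOT

A 7-joint arm with a two-finger parallel gripper is mounted at the origin on a cart in front of the work surface, level with it; the furniture and walls round the work are solid. World frame = base frame: x ahead of the robot, y to its left, z up, the work surface at z = 0. Lengths are in m, angles in rad, forces in N, time in s.
With the tool pointing down it reaches from about 0.425 to 0.925 m from the base axis. Payload 6.8 kg.
Tool frame: the origin (TCP) lies at the very end of the fingers, on their centre line; the grasp point (between the pads) lies bot.grip_point_offset behind it (bot.grip_point_offset is the distance from the TCP to the grasp point, in m); z points along the fingers, y is the line along which they close (so a half turn about z gives the same grasp; the last joint's range is limited). The gripper opens to 85 mm and grips with 20 to 120 N. Pads are 22 mm wide; open, the fingers measure 114 mm over their backs; the gripper's body (76 mm by 85 mm) begins 54 mm behind the grasp point. The pads swing forward as they close: fully open they stand 13 mm farther back than shut.
Start: joints at [-1.306, 0.477, 0.022, 1.555, -0.011, 1.109, -0.083], TCP at [0.246, 0.629, 0.192] pointing down, gripper open.
Joint ranges: [-2.96, 2.96], [-0.34, 2.1], [-1.41, 1.46], [0.24, 2.44], [-1.37, 4.51], [0.17, 1.92], [-2.96, 2.96]. Speed limits (rad/s): [2.39, 2.39, 3.14, 3.14, 3.14, 3.14, 3.14].

INTERFACE

Orientations are given as a unit quaternion [w, x, y, z].
In Python, from station import bot, imaging gives the robot as it stands. The module is installed in compiled form; this text tells all that it offers.
- The arm moves only by the tool carry_out, never from a script. Its argument "targets" is one flat list of numbers, 5 for each row, row after row: the closure in counts, from 0 (fully open) to 255 (shut), then the shift along the world's x, y, z in mm, then the turn about the world's z in degrees. A call has 1 to 20 rows; each row shifts and turns the commanded pose from where the row before left it; what a row does not reach is not made up. A row lasts 1/10 s, in which the tool goes at most 50 mm and 8.59 degrees, less where a joint would pass 70% of its speed; a pose out of reach is approached as far as the arm can. A call is refused whole if a number of a shift passes 50 or a number of a turn 8.59, either way. A call with a gripper value outside its range is refused whole. The fingers move at their own pace and stop on an object; "newtons" is the grip in N (left out, the last holds). Time passes only in rows, so rows that do not move let the fingers close. It gives the time, the measured TCP pose, the force, the opening and the grip force at its end, in the units of the state.
- bot.get_obs(): the state, without advancing time (a new reading comes with each control period).
- imaging.read_camera(name): name is "side" or "top" or "wrist"; returns a dict with "frame" (400x640x3 uint8, red, green, blue), "fov_y" (degrees; the focal length in pixels is half the picture's height over the tangent of half this angle, whatever the lens; pixels are square), "cx", "cy" (the principal point, pixels), "pose" (4x4, takes a point from camera to world coordinates); the wrist camera has in their place "tool_from_camera" (4x4, takes a point from camera to tool coordinates, whose origin is the TCP and whose axes are the flange's). Camera axes: x right, y up, looking along -z (the intrinsics and any distortion apply to the point x, -y, -z); pixel columns grow to the right and rows downward; lengths in m; the calibration is good to about 2 mm. A picture is of the moment at which its call begins: read the wrist's pose just before it. There is no depth.
- bot.hand_in(): hands the job in; it is judged then, once.
The state is a dict: "t": time; "q": joint angles; "joint_vel": joint speeds; "joint_torque": joint torques, N m; "eef_pos": TCP position; "tool_rot": TCP orientation; "contact_force": force on the tool from outside, world axes, zero at the start; "torque": the same for the moment, N m; "gripper_width": opening from 0.0 (shut) to 1.0 (fully open); "grasp_force": force on a finger pad.
Only numpy, scipy, OpenCV 4.12 (cv2) and the standard library are available. Lean on these libraries where they do the work, as an engineer would, in place of code of your own. Each camera call takes 0.05 s, during which the arm holds its last target. There are 200 camera calls.

TASK

Stow the bench kit for transport: take the bar with the yellow handle off the rack, then lay every pen, marker and tweezers that is on the bench into the rack, each in a lane of its own, flat across the middle of both combs, all with the cap (or the tweezers' points) towards the blue comb. Then put the bar back into its two saddles over them, red-banded end at the tab, and lock it with the orange sprung clip: open the jaws and let them close on the bar's end and the tab together. Leave the bottle and the beaker where they are.

Things in the scene. Friction and masses are not known exactly. Their poses are not given: they have to be found in the camera images.
- rack: The kit rack, fixed: aluminium plate 236 x 112 x 8 mm with two combs along its x axis, the blue one at y = +38 mm, the white one at y = -38 mm, each 10 mm thick, 186 mm long. Origin: centre of the plate's underside, on the bench; z up, x roughly away from the robot. Dark posts at x = +-106 mm, y = 0 (12 mm thick, 34 mm wide) carry V saddles for the bar.
- lane_far (a point): Centre of the farthest lane, at (66, 0, 28) mm in the rack. Four lanes, centres x = -66, -22, 22, 66 mm, 38 mm wide, between 6 mm teeth (tops 40 mm over the bench); lane floor 28 mm over the bench. Items lie along the rack's y across both combs; between the combs 66 mm are clear down to the plate.
- clip_spot (a point): Where the clip shall bite, at (-129, 3, 55) mm in the rack, with its axes. A steel tab, 4 mm thick (rack y = 7.5 to 11.5 mm), 44 to 66 mm over the bench, juts from the near post to x = -146 mm; the seated bar's end (10 mm wide, 50 to 60 mm over the bench) lies beside it and ends with it: a sandwich about 16.5 mm across in y.
- bar: Retaining bar, loose, 120 g: aluminium strip 10 x 10 mm, along its own x from -146 to +116 mm, with a yellow handle block at x = 0 (44 mm along x, 18 mm wide, 9 to 35 mm above the underside). Origin: underside, under the handle. The longer arm (-x, red band) belongs at the tab; seated, the origin is at (0, 0, 50) mm in the rack. It starts seated on the empty rack.
- bar_red (a point): The red band on the bar's longer arm, 110 mm from the handle's middle (bar x = -110 mm). The saddles it lies in: V notches along the rack's x on top of both posts, floor 50 mm over the bench, 12 mm wide there and 22 mm at their tops, 13 mm higher.
- clip: Orange sprung clip, loose, 60 g, lying on its side, 28 mm high, about 100 mm long. Origin: on the hinge pin (upright), underside. Jaws with white pads point to its +x (pads x = 28 to 52 mm), finger paddles to -x. Squeezing the paddles opens the jaws. The frame is the +y side's: it turns by half the joint's value from the clip's midline (shut: symmetrical).
- clip_paddles (a point): Middle between the paddles, 27 mm behind the hinge pin, 14 mm up; as clip_bite, it belongs to the +y side. Paddles 30 mm long, 28 mm high; shut, they stand 46 mm apart over their outsides here (56 mm at the ends); squeezed to 24 mm they are parallel, 32 mm behind the pin, and the jaws fully open (28 to 36 mm). Needs 5 N at first, 11 N fully open.
- clip_bite (a point): Middle between the jaw pads, 40 mm ahead of the hinge pin, at half height (14 mm). When the paddles are let go a spring shuts the jaws; on a 15 mm sandwich they are parallel and pinch with about 5 N.
- clip_arm (a joint): Opening of the clip in rad: 0 shut and empty, 0.24 jaws parallel 15 mm apart, 0.62 fully open.
- marker_two: A white-bodied marker pen with a red cap, 138 mm long, 17 mm thick, loose, lies flat along its own y; may be absent. Origin: middle of the underside. Its cap is at its -y end.
- marker_two_mid (a point): The middle of the marker_two, on its long axis, 8.5 mm above its underside; grip it here, across.
- marker_two_end (a point): The capped end of the marker_two, on its long axis, 55 mm from its middle.
- marker_one: A white-bodied marker pen with a red cap, 138 mm long, 17 mm thick, loose, lies flat along its own y; may be absent. Origin: middle of the underside. Its cap is at its -y end.
- marker_one_mid (a point): The middle of the marker_one, on its long axis, 8.5 mm above its underside; grip it here, across.
- marker_one_end (a point): The capped end of the marker_one, on its long axis, 55 mm from its middle.
- pen_blue: A ball pen, pale barrel and dark blue cap, 142 mm long, 10 mm thick, loose, lies flat along its own y; may be absent. Origin: middle of the underside. Its cap is at its -y end.
- pen_blue_mid (a point): The middle of the pen_blue, on its long axis, 5 mm above its underside; grip it here, across.
- pen_blue_end (a point): The capped end of the pen_blue, on its long axis, 55 mm from its middle.
- tweezers: A pair of steel tweezers, 126 mm long, 14 mm wide, 9 mm thick, loose, lies flat along its own y; may be absent. Origin: middle of the underside. Its pair of points is at its -y end.
- tweezers_mid (a point): The middle of the tweezers, on its long axis, 4.5 mm above its underside; grip it here, across.
- tweezers_end (a point): The pointed end of the tweezers, on its long axis, 55 mm from its middle.
- bottle_amber: Amber bottle with a red cap, 54 mm across, 115 mm high; a bystander. Origin: middle of the underside.
- beaker_100: Small glass beaker, 54 mm across, 69 mm high; a bystander. Origin: middle of the underside.
- bath_front (a point): Fixed. Nearest point of the rim of the black and white heating bath that stands between the kit (left) and the rack (right): a drum 310 mm across, 210 mm high, whose centre is 155 mm behind this point; a small control box juts out below. An evaporator with its head and flask hangs over its middle and back: carry things past in front of it (above this point or nearer), not across.

How it is judged:
On the way, in this order (a step that is already met when the one before it is completed fails the run):
1. All the kit that is present lies in the rack, one item to a lane, caps and points to the blue comb (z of marker_two_mid in the frame of rack between 0.0325 and 0.0415 m and y of marker_two_mid in the frame of rack between -0.02 and 0.02 m and x of marker_two_mid in the frame of rack between -0.086 and 0.086 m and y of each of marker_two_end, marker_one_end, pen_blue_end, tweezers_end in the frame of rack above 0.02 m and angle between the y axis of each of marker_two, marker_one, pen_blue, tweezers and the y axis of rack, either way round below 0.25 rad and z of marker_one_mid in the frame of rack between 0.0325 and 0.0415 m and y of marker_one_mid in the frame of rack between -0.02 and 0.02 m and x of marker_one_mid in the frame of rack between -0.086 and 0.086 m and z of pen_blue_mid in the frame of rack between 0.029 and 0.038 m and y of pen_blue_mid in the frame of rack between -0.02 and 0.02 m and x of pen_blue_mid in the frame of rack between -0.086 and 0.086 m and z of tweezers_mid in the frame of rack between 0.0285 and 0.0375 m and y of tweezers_mid in the frame of rack between -0.02 and 0.02 m and x of tweezers_mid in the frame of rack between -0.086 and 0.086 m and distance between marker_two_mid and marker_one_mid above 0.03 m and distance between each of marker_two_mid, marker_one_mid and pen_blue_mid above 0.03 m and distance between each of marker_two_mid, marker_one_mid, pen_blue_mid and tweezers_mid above 0.03 m), for 0.2 s.
2. The bar lies back in both saddles, red band on the tab's side (z of bar in the frame of rack between 0.046 and 0.054 m and y of bar in the frame of rack between -0.006 and 0.006 m and x of bar in the frame of rack between -0.009 and 0.009 m and x of bar_red in the frame of rack below -0.09 m and angle between the x axis of bar and the x axis of rack, either way round below 0.05 rad and angle between the z axis of bar and the z axis of rack, either way round below 0.06 rad), for 0.2 s.
3. The clip is shut on the bar's end and the tab together (distance between clip_bite and clip_spot below 0.02 m and value of joint clip_arm between 0.12 and 0.45 rad and contact force between clip and bar above 1 N and contact force between clip and rack above 1 N), for 0.2 s.
At the end, for the whole second after the job is handed in: Each item lies on the lane floors (4 mm), middle within 20 mm of the rack's long axis, within 0.25 rad of its lane, cap or points to blue, 30 mm apart; bar in both saddles (6 mm across, 9 mm along), band at the tab; clip shut on bar and tab, within 20 mm of the clip spot; all released, at rest (all of step 1 and all of step 2 and all of step 3 and contact force between the fingers and anything else below 0.2 N and linear speed of each of marker_two, marker_one, pen_blue, tweezers, bar, clip below 0.02 m/s); the robot touches nothing.
It fails at once if the bottle is pushed more than 40 mm aside (distance of bottle_amber from where it was at the start of the episode above 0.04 m).
It fails at once if the beaker is pushed more than 40 mm aside (distance of beaker_100 from where it was at the start of the episode above 0.04 m).
Of marker_two, marker_one, pen_blue, tweezers only 3 to 4 are there at a start; the rules pass over those that are not, and their reading is None.
At some moment in a run one of marker_two, marker_one, pen_blue, tweezers, clip may be knocked a few centimetres aside while the robot is not near it.
It also fails if it takes over 210 s, if anything falls off the work surface, if the arm or the gripper's body presses on something with over 40 N, if the wrist force passes 120 N, or if a joint passes its speed limit or range.

## Working session

There is one attempt and no reset: what is moved stays moved. The work goes in short steps, Python scripts to look and compute and a tool call to move; the robot and the scene stay as the last step left them, time stands still between calls to the robot, and variables do not carry over. Pictures are saved under pics/ and viewed, at most 14 in all, crops included, and the job is handed in when it is done.

Besides the shell and the picture viewer there is one more tool, called after ">>>" as a command line: name --argument value ..., lists and objects as JSON in quotes. carry_out: Moves the arm, as the interface text tells. Its arguments: {"type":"object","properties":{"targets":{"type":"array","items":{"type":"number"}},"newtons":{"type":"number"}},"required":["targets"]}

```bash
mkdir -p pics; cat > h.py <<'E'
import numpy as np, cv2
from station import bot, imaging
from scipy.spatial.transform import Rotation as R
def cam(n):
    o=bot.get_obs(); c=imaging.read_camera(n)
    if n=='wrist':
        q=np.array(o['tool_rot']); T=np.eye(4); T[:3,:3]=R.from_quat(q[[1,2,3,0]]).as_matrix(); T[:3,3]=o['eef_pos']
        c['pose']=T@np.array(c['tool_from_camera'])
    c['pose']=np.array(c['pose']); return c
def f(c): return 200/np.tan(np.radians(c['fov_y'])/2)
def ray(c,u,v):
    d=np.array([(u-c['cx'])/f(c),-(v-c['cy'])/f(c),-1.]); return c['pose'][:3,3],c['pose'][:3,:3]@d
def onz(c,u,v,z):
    o,d=ray(c,u,v); return o+d*(z-o[2])/d[2]
def proj(c,p):
    p=np.linalg.inv(c['pose'])@np.r_[p,1]; return c['cx']+f(c)*p[0]/-p[2], c['cy']-f(c)*p[1]/-p[2]
def save(c,n): cv2.imwrite('pics/%s.png'%n,cv2.cvtColor(c['frame'],cv2.COLOR_RGB2BGR))
def raw(c,n):
    np.save('pics/%s.npy'%n,c,allow_pickle=True)
def load(n): return np.load('pics/%s.npy'%n,allow_pickle=True).item()
E
python3 - <<'E'
from h import *
for n in('top','side','wrist'):
    c=cam(n); save(c,n+'0'); raw(c,n+'0'); print(n,{k:v for k,v in c.items() if k!='frame'})
print(bot.get_obs(), bot.grip_point_offset)
E
```

```text
top {'fov_y': 57.74094635102517, 'cx': 325.01595377554384, 'cy': 200.73569801469583, 'pose': array([[-0.00391267,  0.99515197, -0.09827134,  0.37587665],
       [-0.99982143, -0.0020762 ,  0.01878302, -0.01205622],
       [ 0.01848793,  0.09832728,  0.99498238,  1.58072349],
       [ 0.        ,  0.        ,  0.        ,  1.        ]])}
side {'fov_y': 54.70292644677278, 'cx': 319.57843300012877, 'cy': 194.9039791500693, 'pose': array([[-9.43413655e-01,  2.76270165e-01, -1.83427017e-01,
         2.57583721e-01],
       [-3.31618116e-01, -7.85426842e-01,  5.22622332e-01,
         6.81288718e-01],
       [ 3.16455807e-04,  5.53876766e-01,  8.32598599e-01,
         1.29384641e+00],
       [ 0.00000000e+00,  0.00000000e+00,  0.00000000e+00,
         1.00000000e+00]])}
wrist {'fov_y': 68.20896186653934, 'cx': 320.10077084041836, 'cy': 194.49297985180493, 'tool_from_camera': array([[-1.14146191e-03,  9.54688798e-01,  2.97603758e-01,
         7.56284708e-02],
       [ 9.99999192e-01,  9.23442945e-04,  8.73175645e-04,
        -2.72635212e-04],
       [ 5.58790917e-04,  2.97604514e-01, -9.5468
[... 399 characters left out ...]
([-1.30610893,  0.47765821,  0.02234523,  1.55621407, -0.01149695,
        1.10932629, -0.08311298]), 'joint_vel': array([-0.00106042, -0.00229232,  0.00157221, -0.00509946,  0.00147753,
        0.00043555,  0.00079673]), 'joint_torque': array([ 2.61113484e-03, -5.96925831e+01,  1.61031615e+00, -2.81489038e+01,
        1.26409848e-02,  6.54153017e-03, -1.87301566e-05]), 'eef_pos': array([0.24566328, 0.6281466 , 0.19162124]), 'tool_rot': array([-8.37749307e-05,  1.85312510e-01,  9.82679362e-01, -7.34106698e-04]), 'contact_force': array([0.11480821, 0.27036078, 0.41955215]), 'torque': array([-0.00260666, -0.03582053,  0.02079805]), 'grasp_force': 0.0, 'gripper_width': 1.001173632302388} 0.0187
```

View pics/top0.png

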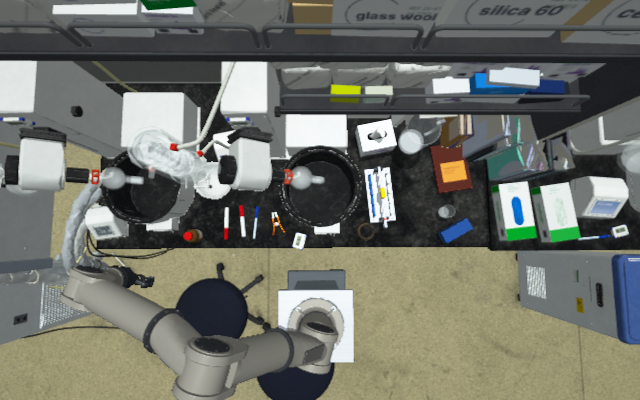

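View pics/side0.png

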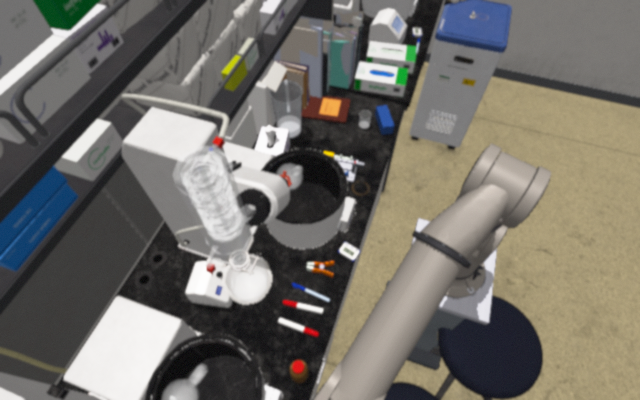

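```bash
python3 - <<'E'
from h import *
c=load('top0'); f_=c['frame']
a=cv2.resize(f_[195:255,180:310],None,fx=6,fy=6,interpolation=cv2.INTER_CUBIC)
b=cv2.resize(f_[160:235,350:420],None,fx=3,fy=3,interpolation=cv2.INTER_CUBIC)
im=np.zeros((360+225,780,3),np.uint8); im[:360]=a; im[360:,:210]=b
w=cv2.resize(load('wrist0')['frame'],(360,225)); im[360:,220:580]=w
cv2.imwrite('pics/c1.png',im[:,:,::-1])
def bl(mask,roi):
    m=np.zeros(mask.shape,np.uint8); y0,y1,x0,x1=roi; m[y0:y1,x0:x1]=mask[y0:y1,x0:x1]
    n,l,s,ce=cv2.connectedComponentsWithStats(m)
    return [(tuple(np.round(ce[i],1)),s[i].tolist()) for i in range(1,n) if s[i,4]>8]
F=f_.astype(int); r,g,b=F[...,0],F[...,1],F[...,2]
k=(200,250,185,300)
print('red',bl((r>120)&(g<80)&(b<80),k)); print('white',bl((r>130)&(g>130)&(b>130),k)); print('orange',bl((r>150)&(g>60)&(g<150)&(b<90),k)); print('blue',bl((b>r+30),k))
k=(160,235,355,405)
print('yel',bl((r>150)&(g>130)&(b<100),k)); print('blue',bl((b>r+40),k)); print('red',bl((r>100)&(g<80)&(b<80),k))
for n,u,v,z in [('m1',226,222,.01),('m2',243,219,.01),('pen',256,221,.005),('clip',279,222,.02),('rack',380,193,.05),('bottle',192,236,.115),('beaker',446,211,.069)]: print(n,onz(c,u,v,z).round(3))
E
```

```text
red [((np.float64(241.1), np.float64(210.1)), [239, 205, 5, 11, 44]), ((np.float64(225.5), np.float64(233.4)), [224, 228, 4, 12, 43]), ((np.float64(187.8), np.float64(235.6)), [185, 232, 7, 9, 54])]
white [((np.float64(226.2), np.float64(217.6)), [224, 207, 5, 21, 93]), ((np.float64(274.2), np.float64(214.6)), [272, 212, 6, 7, 30]), ((np.float64(242.5), np.float64(226.0)), [240, 216, 6, 21, 90]), ((np.float64(254.6), np.float64(227.9)), [253, 218, 4, 21, 51]), ((np.float64(276.1), np.float64(223.5)), [274, 222, 5, 4, 15]), ((np.float64(296.4), np.float64(241.0)), [292, 233, 8, 17, 92])]
orange [((np.float64(279.8), np.float64(224.0)), [277, 217, 8, 15, 26]), ((np.float64(273.1), np.float64(225.0)), [272, 219, 3, 13, 22])]
blue [((np.float64(255.7), np.float64(218.8)), [253, 206, 7, 32, 84])]
yel [((np.float64(382.2), np.float64(192.7)), [380, 188, 5, 10, 38])]
blue [((np.float64(371.5), np.float64(195.2)), [368, 174, 8, 43, 116])]
red []
m1 [0.44  0.385 0.01 ]
m2 [0.453 0.312 0.01 ]
pen [0.444 0.257 0.005]
clip [0.439 0.156 0.02 ]
rack [ 0.56  -0.275  0.05 ]
bottle [0.38  0.492 0.115]
beaker [ 0.481 -0.549  0.069]
```

View pics/c1.png

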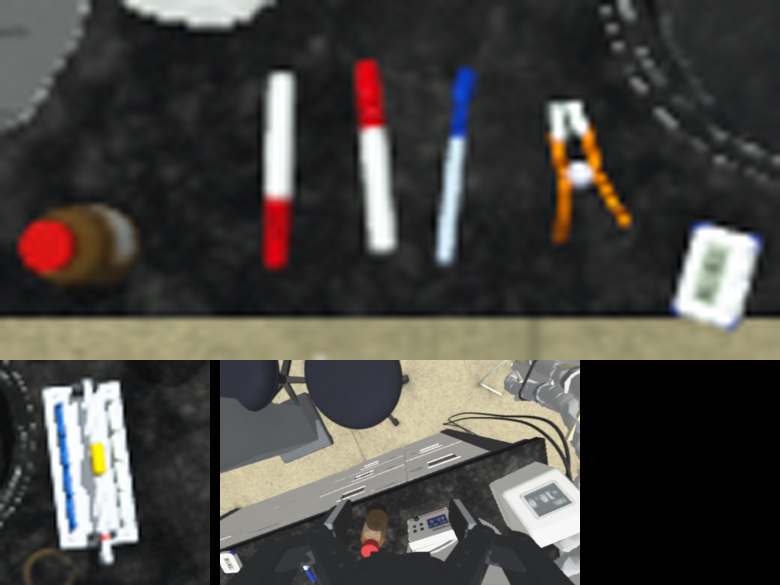

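```bash
python3 - <<'E'
from h import *
c=load('top0')
for n,u,v,z in [('bluefar',369,174.5,.04),('bluenear',374.5,217,.04),('yel',382.2,192.7,.085),('red',385.5,219.5,.06),('bath',322,226,.21),('bathL',279,188,.21),('bathR',362,188,.21),('edge',300,248,0),('bench',415,230,0),('book',433,170,0),('jug',410,152,0),('flask',305,180,.3)]: print(n,onz(c,u,v,z).round(3))
E
```

```text
bluefar [ 0.641 -0.231  0.04 ]
bluenear [ 0.458 -0.252  0.04 ]
yel [ 0.557 -0.279  0.085]
red [ 0.446 -0.295  0.06 ]
bath [ 0.416 -0.026  0.21 ]
bathL [0.56  0.137 0.21 ]
bathR [ 0.56  -0.179  0.21 ]
edge [0.327 0.067 0.   ]
bench [ 0.403 -0.434  0.   ]
book [ 0.668 -0.522  0.   ]
jug [ 0.75  -0.422  0.   ]
flask [0.577 0.035 0.3  ]
```

>>> carry_out --targets '[0,15,-35,11,2.1,0,15,-35,11,2.1,0,15,-35,11,2.1,0,15,-35,11,2.1,0,15,-35,11,2.1,0,15,-35,11,2.1,0,15,-35,11,2.1,0,15,-35,11,2.1,0,15,-35,11,2.1,0,15,-35,11,2.1,0,0,0,0,0,0,0,0,0,0]' --newtons 30

```text
t: 1.35
eef_pos: [0.3961, 0.2781, 0.3026]
tool_rot: [0.0, 0.004, 1.0, 0.0]
contact_force: [0.2, -0.1, -0.0]
gripper_width: 0.999
grasp_force: 0.0
```

```bash
python3 - <<'E'
from h import *
c=cam('wrist'); save(c,'w1'); raw(c,'w1'); print(bot.get_obs()['eef_pos'])
E
```

```text
[0.3953994  0.27907753 0.30220565]
```

View pics/w1.png

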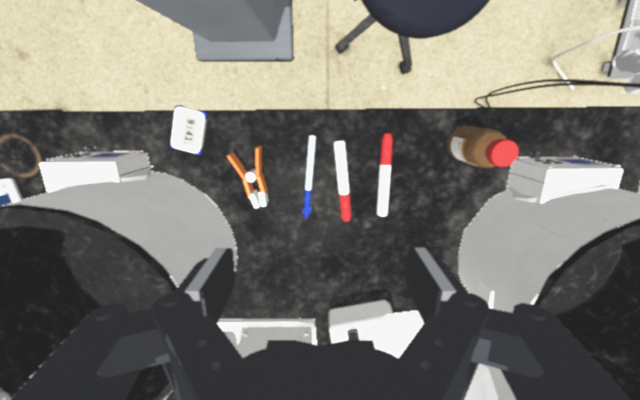

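```bash
cat >> h.py <<'E'
def axis(c,mask,z,roi,name=''):
    """blob (all mask pixels in roi) -> centre and direction on plane z, with extents"""
    v0,v1,u0,u1=roi; v,u=np.nonzero(mask[v0:v1,u0:u1]); 
    P=np.array([onz(c,a+u0,b+v0,z)[:2] for a,b in zip(u,v)])
    if len(P)<5: print(name,'few',len(P)); return
    m=P.mean(0); d=np.linalg.svd(P-m)[2][0]; d=d*np.sign(d[0]); n=np.array([-d[1],d[0]])
    t=(P-m)@d; w=(P-m)@n; mid=m+d*(t.min()+t.max())/2+n*(np.percentile(w,2)+np.percentile(w,98))/2
    print(name,'n',len(P),'mean',m.round(4),'mid',mid.round(4),'yaw %.1f'%np.degrees(np.arctan2(d[1],d[0])),'len %.3f wid %.3f'%(np.ptp(t),np.ptp(w)))
    return m,mid,d
def rgb(c): F=c['frame'].astype(int); return F[...,0],F[...,1],F[...,2]
E
python3 - <<'E'
from h import *
c=load('w1'); r,g,b=rgb(c); br=(np.maximum(np.maximum(r,g),b)>110)
axis(c,br,.005,(125,225,298,322),'pen'); axis(c,br,.0085,(125,225,326,358),'m2'); axis(c,br,.0085,(125,225,372,400),'m1')
o=(r>120)&(b<90)&(g<160)
axis(c,o,.02,(140,215,222,275),'clip orange'); axis(c,(br&~o),.028,(185,212,240,275),'clip pads'); axis(c,br&~o,.03,(168,184,240,262),'pin'); 
axis(c,o,.028,(143,172,222,245),'padL'); axis(c,o,.028,(143,172,250,270),'padR')
for n,u,v in [('pl',229,153),('pr',258.5,147)]: print(n,onz(c,u,v,.028))
axis(c,(r>150)&(g<70),.115,(130,170,485,522),'bottle')
E
```

```text
pen n 713 mean [0.4382 0.2583] mid [0.4413 0.258 ] yaw -5.4 len 0.144 wid 0.022
m2 n 1016 mean [0.4442 0.3143] mid [0.4487 0.3148] yaw 6.0 len 0.143 wid 0.021
m1 n 1029 mean [0.4378 0.3839] mid [0.4384 0.3838] yaw -0.7 len 0.141 wid 0.021
clip orange n 419 mean [0.4206 0.1634] mid [0.4243 0.169 ] yaw 25.1 len 0.081 wid 0.061
clip pads n 373 mean [0.466 0.175] mid [0.4623 0.1737] yaw 33.4 len 0.048 wid 0.040
pin n 232 mean [0.431 0.168] mid [0.4311 0.1666] yaw -82.7 len 0.031 wid 0.028
padL n 141 mean [0.4081 0.1451] mid [0.4099 0.1447] yaw 35.5 len 0.035 wid 0.016
padR n 121 mean [0.4015 0.1807] mid [0.4032 0.1799] yaw -1.9 len 0.040 wid 0.012
pl [0.39395322 0.13618866 0.028     ]
pr [0.38511641 0.18267369 0.028     ]
bottle n 50 mean [0.3796 0.4986] mid [0.3789 0.5027] yaw -37.9 len 0.035 wid 0.021
```

>>> carry_out --targets '[0,8,-47,2,0.6,0,8,-47,2,0.6,0,8,-47,2,0.6,0,8,-47,2,0.6,0,8,-47,2,0.6,0,8,-47,2,0.6,0,2,-46,0,0.6,0,2,-46,0,0.6,0,2,-46,0,0.6,0,2,-46,0,0.6,0,2,-46,0,0.6,0,2,-46,0,0.6,0,0,0,0,0,0,0,0,0,0]'

```text
t: 2.8
eef_pos: [0.4563, -0.2788, 0.3135]
tool_rot: [-0.001, -0.059, 0.998, 0.0]
contact_force: [-0.9, 0.9, -0.3]
gripper_width: 1.003
grasp_force: 0.0
```

```bash
python3 - <<'E'
from h import *
c=cam('wrist'); save(c,'w2'); raw(c,'w2'); print(bot.get_obs()['eef_pos'])
E
```

```text
[ 0.45659408 -0.27765442  0.31360159]
```

View pics/w2.png

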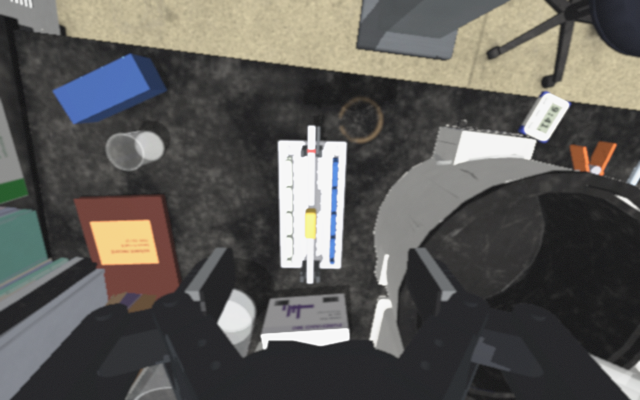

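```bash
python3 - <<'E'
from h import *
c=load('w2'); r,g,b=rgb(c)
axis(c,(b>r+60)&(b>110),.037,(145,275,322,350),'blue')
axis(c,(r>150)&(g>120)&(b<110),.085,(200,245,300,322),'yel')
axis(c,(r>g+50)&(r>110)&(g<110),.060,(140,165,300,322),'red')
for u,v in [(279,141),(346,141),(342,267),(281,268)]: print('plate',onz(c,u,v,.008).round(4))
br=(r>120)&(g>120)&(b>120); br[:,305:318]=True
axis(c,br,.008,(140,270,270,355),'plate')
print('end',onz(c,312.5,126,.06),onz(c,310,283,.06))
E
```

```text
blue n 477 mean [ 0.5458 -0.2465] mid [ 0.5535 -0.2458] yaw 5.5 len 0.184 wid 0.008
yel n 29 mean [ 0.5364 -0.2844] mid [ 0.5361 -0.2842] yaw -89.3 len 0.014 wid 0.006
red few 0
plate [ 0.4483 -0.3481  0.008 ]
plate [ 0.4354 -0.2391  0.008 ]
plate [ 0.6679 -0.2129  0.008 ]
plate [ 0.6834 -0.3263  0.008 ]
plate n 7905 mean [ 0.5511 -0.2858] mid [ 0.5597 -0.2829] yaw 5.4 len 0.240 wid 0.115
end [ 0.41405534 -0.29541007  0.06      ] [ 0.67441835 -0.27086512  0.06      ]
```

>>> carry_out --targets '[0,20.4,-0.9,-30,-0.24,0,20.4,-0.9,-30,-0.24,0,20.4,-0.9,-30,-0.24,0,20.4,-0.9,-30,-0.24,0,20.4,-0.9,-30,-0.24,0,0,0,-25,0,0,0,0,-25,0,0,0,0,-25,0,0,0,0,-20,0,0,0,0,-12,0,0,0,0,0,0,255,0,0,0,0,255,0,0,0,0,255,0,0,0,0,255,0,0,0,0,255,0,0,0,0,255,0,0,0,0,255,0,0,0,0]' --newtons 40

```text
t: 4.65
eef_pos: [0.5579, -0.2839, 0.0575]
tool_rot: [0.0, -0.049, 0.999, -0.0]
contact_force: [0.3, 0.3, 0.1]
gripper_width: 0.003
grasp_force: 0.0
```

```bash
python3 - <<'E'
from h import *
c=cam('wrist'); save(c,'w3'); raw(c,'w3')
d=load('w2'); 
for v in (209,212,223,236,238): print(v, onz(d,311,v,.085).round(4))
E
```

```text
209 [ 0.5318 -0.284   0.085 ]
212 [ 0.5365 -0.2835  0.085 ]
223 [ 0.554  -0.2816  0.085 ]
236 [ 0.5753 -0.2793  0.085 ]
238 [ 0.5786 -0.2789  0.085 ]
```

View pics/w3.png

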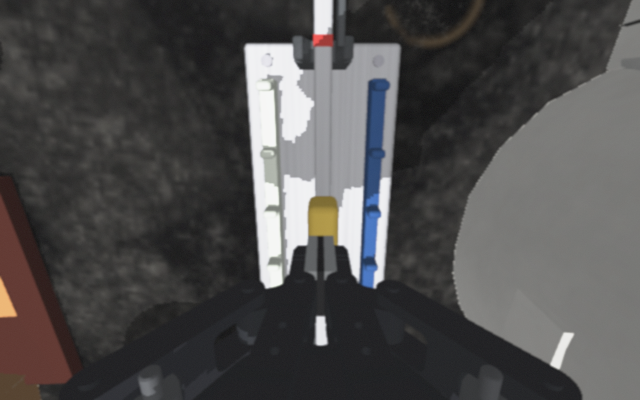

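```bash
python3 - <<'E'
from h import *
d=load('w3'); print(onz(d,322,197,.085),onz(d,322,208,.085),proj(d,bot.get_obs()['eef_pos']),proj(d,[.558,-.284,.076]))
print(onz(d,322,41,.06)); o=bot.get_obs();print(o['gripper_width'],o['grasp_force'],o['eef_pos'])
for u,v in ((245,45),(400,45)): print(onz(d,u,v,.008))
E
```

```text
[ 0.53192129 -0.28607771  0.085     ] [ 0.53834086 -0.28543953  0.085     ] (np.float64(321.22406430269126), np.float64(221.52591107280404)) (np.float64(321.0613168232068), np.float64(233.47561797094585))
[ 0.45022554 -0.29403778  0.06      ]
0.0009611332108090784 0.0 [ 0.55786629 -0.28384078  0.05743379]
[ 0.44880275 -0.34887847  0.008     ]
[ 0.43810122 -0.23914999  0.008     ]
```

```bash
python3 - <<'E'
from h import *
d=load('w3'); s=cam('side'); save(s,'s1'); t=cam('top')
a=cv2.resize(d['frame'][180:340,240:400],(480,480),interpolation=cv2.INTER_CUBIC)
u,v=map(int,proj(s,[.558,-.284,.06])); print(u,v)
b=cv2.resize(s['frame'][v-50:v+30,u-30:u+30],(300,400),interpolation=cv2.INTER_CUBIC)
im=np.zeros((480,790,3),np.uint8); im[:,:480]=a; im[:400,485:785]=b; cv2.imwrite('pics/c3.png',im[:,:,::-1])
E
```

```text
328 156
```

View pics/c3.png

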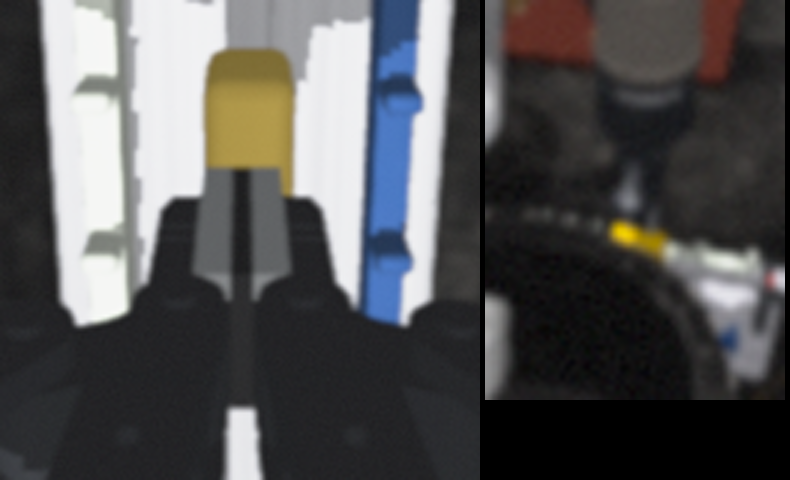

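>>> carry_out --targets '[255,0,0,-2,0,255,0,0,-2,0,255,0,0,0,0]'

```text
t: 5.1
eef_pos: [0.5576, -0.2837, 0.053]
tool_rot: [-0.0, -0.049, 0.999, 0.0]
contact_force: [0.4, -0.2, -0.2]
gripper_width: -0.004
grasp_force: 0.0
```

>>> carry_out --targets '[255,0,0,-2,0,255,0,0,-2,0,255,0,0,0,0]'

```text
t: 5.4
eef_pos: [0.5576, -0.2837, 0.049]
tool_rot: [-0.0, -0.049, 0.999, 0.0]
contact_force: [0.5, 0.3, 0.3]
gripper_width: 0.002
grasp_force: 0.0
```

>>> carry_out --targets '[255,0,0,-2,0,255,0,0,-2,0,255,0,0,-1,0,255,0,0,0,0]'

```text
t: 5.8
eef_pos: [0.5582, -0.2848, 0.0462]
tool_rot: [0.001, -0.049, 0.999, -0.0]
contact_force: [-4.1, 1.5, 14.2]
gripper_width: -0.002
grasp_force: 7.0
```

```bash
python3 - <<'E'
from h import *
d=cam('wrist'); r,g,b=rgb(d); m=(r>g+10)&(g>b+40); v,u=np.nonzero(m[150:300,290:360]); print(v.min()+150,v.max()+150,u.min()+290,u.max()+290)
col=d['frame'][195:300:4,318]; print(col.tolist()); print(d['frame'][250,290:350:3].tolist())
# tool-frame projection of candidate tips
for x in (.011,0,-.011):
  for z in (0,-.013,-.026,-.04):
    T=np.linalg.inv(np.array(d['tool_from_camera'])); p=T@[x,0,z,1]; print(x,z,(d['cy']-f(d)*p[1]/-p[2]).round(1))
E
```

```text
202 244 308 338
[[146, 146, 149], [144, 145, 148], [124, 108, 54], [124, 107, 53], [126, 109, 52], [150, 131, 63], [166, 143, 69], [172, 149, 72], [172, 148, 71], [173, 149, 72], [136, 118, 61], [45, 46, 47], [45, 46, 47], [40, 40, 42], [39, 40, 41], [41, 41, 43], [37, 37, 39], [36, 36, 38], [37, 37, 39], [42, 42, 43], [49, 48, 50], [47, 48, 48], [45, 45, 47], [46, 46, 47], [45, 44, 47], [45, 45, 46], [46, 45, 47]]
[[235, 235, 238], [149, 149, 154], [33, 34, 35], [35, 36, 37], [37, 36, 37], [53, 54, 56], [96, 99, 100], [96, 98, 100], [96, 99, 100], [61, 61, 63], [33, 32, 35], [56, 57, 58], [96, 98, 100], [95, 98, 99], [95, 98, 99], [57, 58, 59], [34, 34, 37], [35, 34, 37], [33, 33, 34], [133, 134, 137]]
0.011 0 206.0
0.011 -0.013 213.1
0.011 -0.026 221.2
0.011 -0.04 231.4
0 0 221.5
0 -0.013 229.5
0 -0.026 238.7
0 -0.04 250.2
-0.011 0 236.6
-0.011 -0.013 245.4
-0.011 -0.026 255.6
-0.011 -0.04 268.2
```

>>> carry_out --targets '[255,0,0,20,0,165,0,0,20,0,165,0,0,0,0,165,0,0,0,0,165,0,0,0,0,165,0,0,0,0]'

```text
t: 6.45
eef_pos: [0.5572, -0.2834, 0.0834]
tool_rot: [-0.001, -0.049, 0.999, 0.0]
contact_force: [0.0, 0.0, -0.6]
gripper_width: 0.35
grasp_force: 0.0
```

```bash
python3 - <<'E'
from h import *
d=cam('wrist'); save(d,'w4'); print(bot.get_obs()['gripper_width'])
E
```

```text
0.3540244310678165
```

View pics/w4.png

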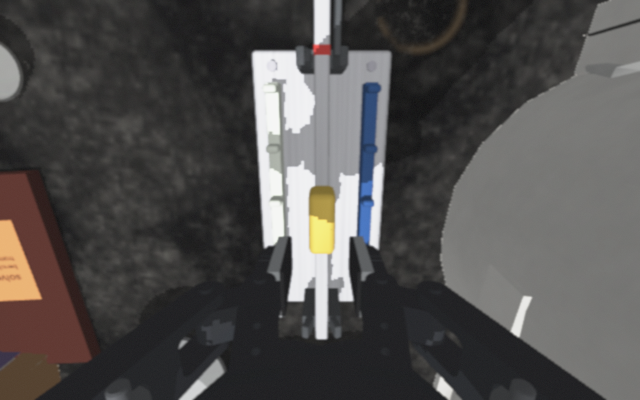

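>>> carry_out --targets '[165,1,0,-20,0,165,1,0,-20,0,165,0,0,-12,0,165,0,0,-10,0,165,0,0,0,0,255,0,0,0,0,255,0,0,0,0,255,0,0,0,0,255,0,0,0,0,255,0,0,0,0]'

```text
t: 7.5
eef_pos: [0.5601, -0.2839, 0.0227]
tool_rot: [0.0, -0.049, 0.999, -0.0]
contact_force: [-1.0, 0.4, -1.0]
gripper_width: 0.2
grasp_force: 41.8
```

>>> carry_out --targets '[255,0,0,10,0,255,0,0,20,0,255,0,0,30,0,255,-5,-19.4,0,0,255,-5,-19.4,0,0,255,-5,-19.4,0,0,255,-5,-19.4,0,0,255,-5,-19.4,0,0,255,-5,-19.4,0,0,255,0,0,-30,0,255,0,0,-30,0,255,0,0,-30,0,255,0,0,-10,0,255,0,0,-5,0,255,0,0,-3,0,255,0,0,0,0]'

```text
t: 9.1
eef_pos: [0.5305, -0.4009, -0.0245]
tool_rot: [0.001, -0.049, 0.999, -0.001]
contact_force: [0.4, -0.7, -0.9]
gripper_width: 0.199
grasp_force: 41.8
```

>>> carry_out --targets '[255,0,0,-2,0,255,0,0,-1,0,255,0,0,0,0]'

```text
t: 9.4
eef_pos: [0.5305, -0.4007, -0.0273]
tool_rot: [0.001, -0.049, 0.999, -0.0]
contact_force: [-1.0, 0.2, 4.6]
gripper_width: 0.201
grasp_force: 42.5
```

>>> carry_out --targets '[165,0,0,0,0,165,0,0,0,0,165,0,0,0,0,165,0,0,20,0,165,0,0,40,0,165,0,0,45,0,165,0,0,45,0,165,0,0,45,0,165,0,0,45,0,165,0,0,45,0,165,-9.5,42.3,0,-0.35,165,-9.5,42.3,0,-0.35,165,-9.5,42.3,0,-0.35,165,-9.5,42.3,0,-0.35,165,-9.5,42.3,0,-0.35,165,-9.5,42.3,0,-0.35,165,-9.5,42.3,0,-0.35,165,-9.5,42.3,0,-0.35,165,-9.5,42.3,0,-0.35]' --newtons 30

```text
t: 11.3
eef_pos: [0.4436, -0.0181, 0.2566]
tool_rot: [0.0, -0.021, 1.0, 0.0]
contact_force: [1.2, 0.3, 0.7]
gripper_width: 0.353
grasp_force: 0.0
```

>>> carry_out --targets '[165,-0.8,45,0,-0.35,165,-0.8,45,0,-0.35,165,-0.8,45,0,-0.35,165,-0.8,45,0,-0.35,165,-0.8,45,0,-0.35,165,-0.8,45,0,-0.35,165,-0.8,45,0,-0.35,165,-0.8,45,0,-0.35,165,-0.8,45,0,-0.35,165,0,0,0,0,165,0,0,0,0]'

```text
t: 12.4
eef_pos: [0.4366, 0.386, 0.2557]
tool_rot: [-0.0, 0.005, 1.0, -0.001]
contact_force: [-0.4, -0.9, 0.3]
gripper_width: 0.351
grasp_force: 0.0
```

```bash
cat > kit.py <<'E'
from h import *
import sys
def run():
    c=cam('wrist'); raw(c,'k'); save(c,'k_last'); r,g,b=rgb(c); o=bot.get_obs(); print(o['eef_pos'].round(4)); return c,r,g,b
def window(c,p,s):
    u,v=proj(c,p); return (max(int(v-s),0),min(int(v+s),400),max(int(u-s),0),min(int(u+s),640))
def items(c,z=.0085,cap=None,thr=130,x=(.34,.56),y=(.1,.47)):
    """bright elongated blobs on the bench inside world box"""
    r,g,b=rgb(c); m=((np.maximum(np.maximum(r,g),b)>thr)).astype(np.uint8); n,l,s,ce=cv2.connectedComponentsWithStats(m)
    for i in range(1,n):
        p=onz(c,*ce[i],z)
        if s[i,4]>60 and x[0]<p[0]<x[1] and y[0]<p[1]<y[1]:
            x0,y0,w,h=s[i,:4]; a=axis(c,l==i,z,(y0,y0+h,x0,x0+w),'blob')
            col=c['frame'][l==i].mean(0).round(); rm=(l==i)&(r>g+60); bm=(l==i)&(b>r+60)&(g<120)
            for nm,k in(('red',rm),('blue',bm)):
                if k.sum()>20: vv,uu=np.nonzero(k); print('   ',nm,onz(c,uu.mean(),vv.mean(),z)[:2].round(3))
E
python3 - <<'E'
from kit import *
c,r,g,b=run(); items(c)
E
```

```text
[0.4373 0.3845 0.256 ]
blob n 1212 mean [0.4373 0.3834] mid [0.4383 0.3834] yaw -0.6 len 0.140 wid 0.019
    red [0.394 0.384]
blob n 828 mean [0.436  0.2591] mid [0.4399 0.259 ] yaw -4.9 len 0.142 wid 0.015
    blue [0.487 0.255]
blob n 1233 mean [0.4427 0.3137] mid [0.4479 0.3142] yaw 5.9 len 0.141 wid 0.020
    red [0.492 0.319]
blob n 1821 mean [0.4375 0.1615] mid [0.4398 0.1622] yaw 13.7 len 0.100 wid 0.067
    red [0.425 0.16 ]
```

>>> carry_out --targets '[165,1,-1,-45,0,165,0,0,-45,0,165,0,0,-45,0,165,0,0,-45,0,165,0,0,-45,0,165,0,0,-45,0,165,0,0,-12,0,165,0,0,-8,0,165,0,0,-2,0,165,0,0,0,0,255,0,0,0,0,255,0,0,0,0,255,0,0,0,0,255,0,0,0,0]'

```text
t: 13.85
eef_pos: [0.4393, 0.3855, -0.0336]
tool_rot: [0.001, 0.006, 1.0, 0.001]
contact_force: [0.1, 0.2, 5.3]
gripper_width: 0.179
grasp_force: 29.3
```

>>> carry_out --targets '[255,0,0,20,0,255,0,0,45,0,255,0,0,45,0,255,0,0,45,0,255,0,0,45,0,255,0,0,45,0,255,0,0,45,0,255,0.6,-45,0,-4.65,255,0.6,-45,0,-4.65,255,0.6,-45,0,-4.65,255,0.6,-45,0,-4.65,255,0.6,-45,0,-4.65,255,0.6,-45,0,-4.65,255,0.6,-45,0,-4.65,255,0.6,-45,0,-4.65,255,0.6,-45,0,-4.65,255,0,0,0,0]'

```text
t: 15.55
eef_pos: [0.4431, -0.0268, 0.2555]
tool_rot: [0.001, 0.368, 0.93, 0.001]
contact_force: [-0.3, 0.3, -0.8]
gripper_width: 0.18
grasp_force: 29.6
```

>>> carry_out --targets '[255,5.3,-30,0,-4.65,255,5.3,-30,0,-4.65,255,5.3,-30,0,-4.65,255,5.3,-30,0,-4.65,255,5.3,-30,0,-4.65,255,5.3,-30,0,-4.65,255,5.3,-30,0,-4.65,255,5.3,-30,0,-4.65,255,5.3,-30,0,-4.65,255,0,0,-30,0,255,0,0,-30,0,255,0,0,0,0]'

```text
t: 16.75
eef_pos: [0.4894, -0.2886, 0.1917]
tool_rot: [-0.003, 0.671, 0.741, -0.001]
contact_force: [-0.4, 0.2, 0.1]
gripper_width: 0.179
grasp_force: 29.6
```

```bash
python3 - <<'E'
from h import *
o=bot.get_obs(); print(o['eef_pos'],o['tool_rot'],o['q'])
d=cam('wrist'); save(d,'w5'); raw(d,'w5'); t=cam('top'); raw(t,'t5')
r,g,b=rgb(t); axis(t,(b>r+40),.037,(170,225,362,380),'blue')
E
```

```text
[ 0.48937029 -0.28858756  0.19168168] [-2.87147432e-03  6.71277699e-01  7.41200133e-01 -6.07649326e-04] [-0.23253833  0.40322155  0.85976043  1.85279596 -0.34928689  1.05067964
  0.86549704]
blue n 115 mean [ 0.552  -0.2407] mid [ 0.5532 -0.2409] yaw 5.8 len 0.182 wid 0.013
```

View pics/w5.png

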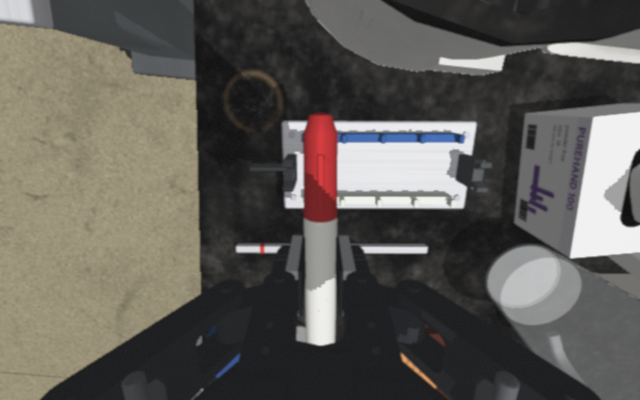

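```bash
python3 - <<'E'
from h import *
c=load('w5'); r,g,b=rgb(c)
P=np.array([onz(c,u,v,.008) for u,v in [(282,121),(476,122),(466,208),(285,208)]]); print(P.round(4),P.mean(0))
a=axis(c,(b>r+40)&(b>90),.037,(128,146,340,472),'blue')
print('white end',onz(c,452,201,.04),onz(c,465,137,.04))
E
```

```text
[[ 0.4373 -0.2389  0.008 ]
 [ 0.6699 -0.2172  0.008 ]
 [ 0.6847 -0.3262  0.008 ]
 [ 0.4479 -0.35    0.008 ]] [ 0.55993528 -0.28303752  0.008     ]
blue n 1115 mean [ 0.5751 -0.2418] mid [ 0.5768 -0.2416] yaw 5.3 len 0.140 wid 0.011
white end [ 0.64842968 -0.30930819  0.04      ] [ 0.64560951 -0.23398515  0.04      ]
```

>>> carry_out --targets '[255,4.5,-0.7,-35,0,255,0,0,-40,0,255,0,0,-40,0,255,0,0,-35,0,255,0,0,-15,0,255,0,0,-10,0,255,0,0,-10,0,255,0,0,-7,0,255,0,0,-3,0,255,0,0,0,0]'

```text
t: 17.85
eef_pos: [0.496, -0.2913, -0.0003]
tool_rot: [0.0, 0.671, 0.741, 0.0]
contact_force: [0.3, -0.8, -0.3]
gripper_width: 0.181
grasp_force: 29.6
```

>>> carry_out --targets '[255,-1,1,-3,0,255,0,0,-1.5,0,255,0,0,0,0]'

```text
t: 18.15
eef_pos: [0.4947, -0.2901, -0.0051]
tool_rot: [-0.0, 0.671, 0.741, 0.0]
contact_force: [0.2, -0.3, -0.1]
gripper_width: 0.182
grasp_force: 29.6
```

>>> carry_out --targets '[180,0,0,0,0,180,0,0,0,0,180,0,0,0,0,180,0,0,20,0,180,0,0,40,0,180,0,0,50,0,165,0,0,50,0,165,0,0,50,0,165,0,0,50,0,165,0,0,0,0]'

```text
t: 19.15
eef_pos: [0.4977, -0.2931, 0.2618]
tool_rot: [0.005, 0.672, 0.741, 0.002]
contact_force: [0.4, 0.4, -0.6]
gripper_width: 0.354
grasp_force: 0.0
```

```bash
python3 - <<'E'
from h import *
d=cam('wrist'); raw(d,'w6'); save(d,'w6'); r,g,b=rgb(d); print(bot.get_obs()['q'].round(2))
axis(d,(r>g+50)&(r>100)&(g<90),.036,(60,300,250,400),'cap')
E
```

```text
[-0.28  0.34  0.92  1.77 -0.3   1.17  0.82]
cap n 427 mean [ 0.4891 -0.249 ] mid [ 0.4667 -0.3152] yaw 71.1 len 0.198 wid 0.031
```

>>> carry_out --targets '[165,-7,38.6,0,6.03,165,-7,38.6,0,6.03,165,-7,38.6,0,6.03,165,-7,38.6,0,6.03,165,-7,38.6,0,6.03,165,-7,38.6,0,6.03,165,-7,38.6,0,6.03,165,0.4,41.8,0,6.03,165,0.4,41.8,0,6.03,165,0.4,41.8,0,6.03,165,0.4,41.8,0,6.03,165,0.4,41.8,0,6.03,165,0.4,41.8,0,6.03,165,0.4,41.8,0,6.03,165,0.4,41.8,0,6.03,165,0,0,0,0]'

```text
t: 20.8
eef_pos: [0.4464, 0.3206, 0.2529]
tool_rot: [-0.001, -0.059, 0.998, 0.0]
contact_force: [-0.0, 0.9, -0.2]
gripper_width: 0.353
grasp_force: 0.0
```

```bash
python3 - <<'E'
from kit import *
c,r,g,b=run(); items(c); print(bot.get_obs()['q'].round(2))
E
```

```text
[0.4472 0.3169 0.253 ]
blob n 872 mean [0.4366 0.2589] mid [0.4402 0.2586] yaw -5.4 len 0.142 wid 0.015
    blue [0.487 0.254]
blob n 1619 mean [0.4389 0.163 ] mid [0.4401 0.1638] yaw 13.9 len 0.100 wid 0.061
    red [0.425 0.16 ]
blob n 1260 mean [0.4439 0.3144] mid [0.4491 0.315 ] yaw 6.1 len 0.140 wid 0.019
    red [0.492 0.32 ]
[-1.05  0.22  0.38  1.81 -0.09  1.14  1.04]
```

>>> carry_out --targets '[165,1.8,-1.9,-44,-0.6,165,0,0,-44,0,165,0,0,-44,0,165,0,0,-44,0,165,0,0,-44,0,165,0,0,-44,0,165,0,0,-12,0,165,0,0,-8,0,165,0,0,-1,0,165,0,0,0,0,255,0,0,0,0,255,0,0,0,0,255,0,0,0,0,255,0,0,0,0]'

```text
t: 22.25
eef_pos: [0.4519, 0.3134, -0.0283]
tool_rot: [0.001, -0.048, 0.999, 0.001]
contact_force: [-0.5, -0.2, 6.7]
gripper_width: 0.168
grasp_force: 29.3
```

```bash
python3 - <<'E'
from h import *
c=load('w6'); im=np.concatenate([cv2.resize(c['frame'],(480,300)), cv2.resize(cam('top')['frame'][160:235,350:420],(280,300),interpolation=cv2.INTER_CUBIC)],1)
cv2.imwrite('pics/c6.png',im[:,:,::-1])
E
```

```text
(no output)
```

View pics/c6.png

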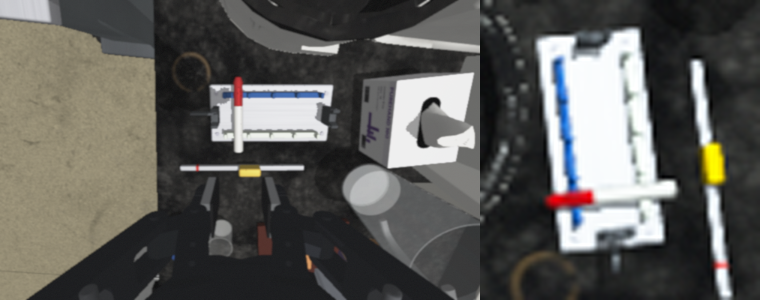

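>>> carry_out --targets '[255,0,0,20,0,255,0,0,45,0,255,0,0,45,-8.5,255,0,0,45,-8.5,255,0,0,45,-8.5,255,0,0,45,-8.5,255,0,0,45,-8.5,255,-0.9,-41.7,0,-8.5,255,-0.9,-41.7,0,-8.5,255,-0.9,-41.7,0,-8.5,255,-0.9,-41.7,0,-8.5,255,-0.9,-41.7,0,-8.5,255,-0.9,-41.7,0,-8.5,255,-0.9,-41.7,0,-8.5,255,-0.9,-41.7,0,-8.5]'

```text
t: 23.8
eef_pos: [0.4431, -0.0228, 0.2605]
tool_rot: [-0.001, 0.795, 0.606, 0.001]
contact_force: [1.3, 0.1, -0.9]
gripper_width: 0.163
grasp_force: 29.0
```

>>> carry_out --targets '[255,6.1,-28.9,0,-8.5,255,6.1,-28.9,0,-8.5,255,6.1,-28.9,0,-8.5,255,6.1,-28.9,0,-8.5,255,6.1,-28.9,0,-8.5,255,6.1,-28.9,0,-8.5,255,6.1,-28.9,0,-8.5,255,6.1,-28.9,0,-8.5,255,6.1,-28.9,0,-8.5,255,25,0.7,0,-8.5,255,25,0.7,0,-8.5,255,25,0.7,0,-8.5,255,25,0.7,0,-8.5,255,25,0.7,0,-8.5,255,0,0,0,0]'

```text
t: 25.3
eef_pos: [0.6267, -0.2758, 0.2592]
tool_rot: [0.0, 0.927, -0.374, 0.0]
contact_force: [-0.4, -0.2, -0.4]
gripper_width: 0.169
grasp_force: 29.0
```

```bash
python3 - <<'E'
from h import *
o=bot.get_obs(); q=o['tool_rot']; print(o['eef_pos'],2*np.degrees(np.arctan2(q[2],q[1]))-90,o['q'].round(2))
E
```

```text
[ 0.62671743 -0.27579636  0.25918989] -133.90830777518707 [-0.38  0.75  1.24  1.5  -0.71  1.4  -1.44]
```

>>> carry_out --targets '[255,-1.5,-0.9,0,-8.12,255,0,0,0,-8.12,255,0,0,0,-8.12,255,0,0,0,-8.12,255,0,0,0,-8.12,255,0,0,0,0]'

```text
t: 25.9
eef_pos: [0.6213, -0.2786, 0.2604]
tool_rot: [-0.0, 0.74, -0.673, 0.0]
contact_force: [1.1, 0.3, -0.1]
gripper_width: 0.166
grasp_force: 29.0
```

```bash
python3 - <<'E'
from h import *
o=bot.get_obs(); q=o['tool_rot']; print(o['eef_pos'],2*np.degrees(np.arctan2(q[2],q[1]))-90,o['q'].round(2))
E
```

```text
[ 0.62133806 -0.27858851  0.26039229] -174.6219851110614 [-0.4   0.84  1.38  1.51 -0.82  1.47 -2.05]
```

>>> carry_out --targets '[255,4,2,-30,0,255,0,0,-40,0,255,0,0,-40,0,255,0,0,-40,0,255,0,0,-30,0,255,0,0,0,0]'

```text
t: 26.5
eef_pos: [0.6237, -0.2744, 0.0761]
tool_rot: [0.0, 0.741, -0.671, -0.003]
contact_force: [-0.4, 0.0, -0.6]
gripper_width: 0.165
grasp_force: 29.0
```

```bash
python3 - <<'E'
from h import *
o=bot.get_obs(); q=o['tool_rot']; print(o['eef_pos'],2*np.degrees(np.arctan2(q[2],q[1]))-90,o['q'].round(3))
E
```

```text
[ 0.62373118 -0.2743533   0.07605611] -174.35839204293848 [-0.366  0.995  1.214  1.677 -0.991  1.221 -1.947]
```

>>> carry_out --targets '[255,1.5,-2.3,-35,0,255,0,0,-15,0,255,0,0,-10,0,255,0,0,-8,0,255,0,0,-5,0,255,0,0,0,0]'

```text
t: 27.1
eef_pos: [0.6275, -0.2789, 0.0071]
tool_rot: [-0.0, 0.74, -0.673, 0.0]
contact_force: [1.2, -0.3, -0.9]
gripper_width: 0.164
grasp_force: 29.0
```

>>> carry_out --targets '[255,-2,2,-3,0,255,0,0,-2,0,255,0,0,-1,0,255,0,0,0,0]'

```text
t: 27.5
eef_pos: [0.6255, -0.2769, 0.0009]
tool_rot: [-0.0, 0.74, -0.673, -0.0]
contact_force: [0.2, 0.1, -0.2]
gripper_width: 0.164
grasp_force: 29.0
```

>>> carry_out --targets '[185,0,0,0,0,185,0,0,0,0,185,0,0,0,0,185,0,0,20,0,185,0,0,40,0,185,0,0,50,0,165,0,0,50,8.5,165,0,0,50,8.5,165,0,0,50,8.5,165,-42,0,0,8.5,165,-42,0,0,8.5,165,-42,0,0,8.5,165,-7.9,37,0,8.5,165,-7.9,37,0,8.5,165,-7.9,37,0,8.5,165,-7.9,37,0,8.5,165,-7.9,37,0,8.5,165,-7.9,37,0,8.5,165,-7.9,37,0,8.5]'

```text
t: 29.4
eef_pos: [0.4443, -0.0317, 0.2618]
tool_rot: [-0.0, 0.98, 0.198, -0.003]
contact_force: [-0.9, 0.8, -1.4]
gripper_width: 0.354
grasp_force: 0.0
```

>>> carry_out --targets '[165,-0.7,39.8,0,8.5,165,-0.7,39.8,0,8.5,165,-0.7,39.8,0,8.5,165,-0.7,39.8,0,8.5,165,-0.7,39.8,0,8.5,165,-0.7,39.8,0,8.5,165,-0.7,39.8,0,8.5,165,0,0,0,8.1,165,0,0,0,8.1,165,0,0,0,8.1,165,0,0,0,8.1,165,0,0,0,8.1,165,0,0,0,8.1,165,0,0,0,8.1,165,0,0,0,8.1,165,0,0,0,8.1,165,0,0,0,8.1,165,0,0,0,8.1,165,0,0,0,0,165,0,0,0,0]'

```text
t: 31.4
eef_pos: [0.4242, 0.2284, 0.272]
tool_rot: [-0.002, 0.098, 0.995, 0.005]
contact_force: [-0.1, -0.4, -0.6]
gripper_width: 0.355
grasp_force: 0.0
```

```bash
python3 - <<'E'
from kit import *
c,r,g,b=run(); items(c); items(c,z=.005,y=(.2,.3)); o=bot.get_obs(); q=o['tool_rot']; print(o['eef_pos'],2*np.degrees(np.arctan2(q[2],q[1]))-90,o['q'].round(2))
E
```

```text
[0.4242 0.2284 0.272 ]
blob n 738 mean [0.4357 0.2587] mid [0.4399 0.2583] yaw -5.8 len 0.142 wid 0.014
    blue [0.486 0.254]
blob n 1044 mean [0.4423 0.1645] mid [0.4408 0.1657] yaw 14.8 len 0.101 wid 0.056
    red [0.426 0.161]
blob n 738 mean [0.4364 0.2589] mid [0.4406 0.2584] yaw -5.8 len 0.143 wid 0.014
    blue [0.487 0.254]
[0.42417662 0.22843326 0.27200747] 78.82028078612643 [-2.27 -0.34  1.46  1.95  0.35  1.24  0.44]
```

>>> carry_out --targets '[165,20,30,10,0,165,20,30,10,0,165,20,30,10,0,165,20,30,0,0,165,0,0,0,0]'

```text
t: 31.95
eef_pos: [0.4361, 0.3067, 0.3341]
tool_rot: [0.027, 0.096, 0.995, 0.028]
contact_force: [1.3, -1.3, -1.7]
gripper_width: 0.354
grasp_force: 0.0
```

```bash
python3 - <<'E'
from h import *
o=bot.get_obs(); q=o['tool_rot']; print(o['eef_pos'],2*np.degrees(np.arctan2(q[2],q[1]))-90,o['q'].round(3))
E
```

```text
[0.43608753 0.30671036 0.33412044] 78.93816889919086 [-2.422 -0.337  1.455  1.812  0.367  1.308  0.332]
```

```bash
cat > kin.py <<'E'
from h import *
from scipy.optimize import least_squares
def fk(q,L,s):
    Rz=lambda a:R.from_euler('z',a); Ry=lambda a:R.from_euler('y',a)
    r=Rz(-q[0])*Ry(q[1]); p=np.array([0,0,L[0]])+r.apply([0,0,L[1]])
    r=r*Rz(s[0]*q[2])*Ry(q[3]); p=p+r.apply([L[4],0,L[2]])
    r=r*Rz(s[1]*q[4])*Ry(q[5]); p=p+r.apply([L[5],0,L[3]])
    return p,r*Rz(s[2]*q[6]) 
D=[([-1.30610893,0.47765821,0.02234523,1.55621407,-0.01149695,1.10932629,-0.08311298],[.24566,.62815,.19162]),
([-0.23253833,0.40322155,0.85976043,1.85279596,-0.34928689,1.05067964,0.86549704],[.48937,-.28859,.19168]),
([-0.366,0.995,1.214,1.677,-0.991,1.221,-1.947],[.62373,-.27435,.07606]),
([-1.05,.22,.38,1.81,-.09,1.14,1.04],[.4472,.3169,.253]),
([-2.422,-0.337,1.455,1.812,0.367,1.308,0.332],[.4361,.3067,.3341])]
if __name__=='__main__':
    for s in [(-1,-1,-1),(-1,1,1),(1,-1,1),(1,1,-1),(1,1,1),(-1,-1,1),(1,-1,-1),(-1,1,-1)]:
        fun=lambda L:np.concatenate([fk(q,L,s)[0]-p for q,p in D])
        S=least_squares(fun,[.3,.4,.4,.2,0,0]); print(s,S.cost.round(6),S.x.round(4))
        if S.cost<1e-3:
            for q,p in D: print(np.abs(fk(q,S.x,s)[0]-p).max().round(4), fk(q,S.x,s)[1].as_matrix()[:2,1].round(3),fk(q,S.x,s)[1].as_matrix()[:,2].round(3))
E
python3 kin.py
```

```text
(-1, -1, -1) 0.005561 [ 0.509   0.503   0.3977  0.5808 -0.0029 -0.0957]
(-1, 1, 1) 0.005856 [-0.0224  0.4665  0.6693 -0.0649 -0.0351  0.1531]
(1, -1, 1) 0.368409 [-0.6927  1.8181 -1.3978  0.6065  0.7945 -1.2108]
(1, 1, -1) 0.33717 [-5.6659  1.4891  0.5782 -5.3515  0.6416  0.5339]
(1, 1, 1) 0.33717 [-5.6659  1.4891  0.5782 -5.3515  0.6416  0.5339]
(-1, -1, 1) 0.005561 [ 0.509   0.503   0.3977  0.5808 -0.0029 -0.0957]
(1, -1, -1) 0.368409 [-0.6927  1.8181 -1.3978  0.6065  0.7945 -1.2108]
(-1, 1, -1) 0.005856 [-0.0224  0.4665  0.6693 -0.0649 -0.0351  0.1531]
```

```bash
cat > kin2.py <<'E'
from kin import *
def chain(q,s):
    Rz=lambda a:R.from_euler('z',a); Ry=lambda a:R.from_euler('y',a)
    r=[Rz(-q[0])]; 
    for k,(t,a) in enumerate([('y',q[1]),('z',s[0]*q[2]),('y',q[3]),('z',s[1]*q[4]),('y',q[5]),('z',s[2]*q[6])]): r.append(r[-1]*R.from_euler(t,a))
    return r
def A(q,s): # linear in unknown offsets
    r=[x.as_matrix() for x in chain(q,s)]
    return np.column_stack([[0,0,1],r[0][:,0],r[0][:,1],r[2][:,0],r[2][:,1],r[2][:,2],r[4][:,0],r[4][:,1],r[4][:,2],r[6][:,2]])
if __name__=='__main__':
    for s in [(-1,-1,-1),(-1,1,1)]:
        for q,p in D: print(s,chain(q,s)[6].as_matrix()[:,2].round(2),chain(q,s)[6].as_matrix()[:2,1].round(2))
        M=np.vstack([A(q,s) for q,p in D]); y=np.concatenate([p for q,p in D]); W=1e-3*np.eye(10)
        x=np.linalg.lstsq(np.vstack([M,W]),np.r_[y,np.zeros(10)],rcond=None)[0]; print(x.round(3),np.abs(M@x-y).max())
E
python3 kin2.py
```

```text
(-1, -1, -1) [-0. -0. -1.] [-0.93  0.36]
(-1, -1, -1) [-0.01  0.   -1.  ] [-0.1  1. ]
(-1, -1, -1) [-0.01  0.   -1.  ] [ 0.1 -1. ]
(-1, -1, -1) [-0.01 -0.01 -1.  ] [-0.99 -0.11]
(-1, -1, -1) [ 0.06  0.05 -1.  ] [-0.98  0.19]
[ 0.27   0.001 -0.03   0.006 -0.032  0.541  0.007 -0.001  0.47   0.341] 0.0019660406265795682
(-1, 1, 1) [ 0.02 -0.01 -1.  ] [-0.98  0.19]
(-1, 1, 1) [-0.32 -0.47 -0.82] [0.88 0.18]
(-1, 1, 1) [-0.56 -0.8   0.24] [-0.43  0.52]
(-1, 1, 1) [ 0.09 -0.13 -0.99] [0.32 0.94]
(-1, 1, 1) [-0.48  0.42 -0.77] [-0.35  0.71]
[-0.064  0.    -0.025  0.006 -0.033  0.518  0.082 -0.005  0.517 -0.105] 0.007074514481659855
```

```bash
cat > sim.py <<'E'
from kin2 import *
s=(-1,-1,-1); M=np.vstack([A(q,s) for q,p in D]); y=np.concatenate([p for q,p in D])
X=np.linalg.lstsq(np.vstack([M,1e-3*np.eye(10)]),np.r_[y,np.zeros(10)],rcond=None)[0]
lo=np.array([-2.96,-.34,-1.41,.24,-1.37,.17,-2.96]); hi=np.array([2.96,2.1,1.46,2.44,4.51,1.92,2.96])
def FK(q): return A(q,s)@X, chain(q,s)[6]
def psi(Rm): v=Rm.as_matrix()[:,0]; return np.degrees(np.arctan2(v[1],v[0]))  # some fixed tool axis
def step(q,dp,dpsi,n=1):
    p,r=FK(q); pt=p+dp
    Rt=R.from_euler('z',dpsi,degrees=True)*r
    for _ in range(3):
        p,r=FK(q); J=np.zeros((6,7))
        for i in range(7):
            d=np.zeros(7); d[i]=1e-5; p2,r2=FK(q+d); J[:3,i]=(p2-p)/1e-5; J[3:,i]=(r2*r.inv()).as_rotvec()/1e-5
        e=np.r_[pt-p,(Rt*r.inv()).as_rotvec()]
        q=np.clip(q+J.T@np.linalg.solve(J@J.T+1e-5*np.eye(6),e),lo,hi)
    return q
def go(q,wps,show=True):
    """wps: relative (dx,dy,dz,dpsi,n) in m,deg"""
    for w in wps:
        for k in range(w[4]): q=step(q,np.array(w[:3])/w[4],w[3]/w[4])
        if show: print(np.array(w),q.round(2),FK(q)[0].round(3))
    return q
E
python3 - <<'E'
from sim import *
q=np.array(D[0][0])
q=go(q,[(.15,-.35,.11,21,10),(.06,-.558,.012,7.2,12),(.103,-.005,-.291,-1.2,12),(0,0,.06,0,4),(-.03,-.117,0,0,6),(0,0,-.11,0,6),(0,0,.284,0,7),(-.087,.383,0,-3,9),(-.007,.404,0,-3,9),(0,0,-.29,0,8),(0,0,.29,0,7),(.004,-.41,0,-42,9),(.047,-.262,0,-42,9),(0,0,-.064,0,2)])
print('real [-0.23253833  0.40322155  0.85976043  1.85279596 -0.34928689  1.05067964 0.86549704]')
q=np.array([-1.05,.22,.38,1.81,-.09,1.14,1.04])
q=go(q,[(0,0,-.285,0,7),(0,0,.065,0,2),(0,0,.225,-42,5),(-.007,-.335,0,-68,8),(.055,-.26,0,-76,9),(.125,.004,0,-43,5),(0,0,0,-40,5)])
print('real [-0.4   0.84  1.38  1.51 -0.82  1.47 -2.05]')
E
```

```text
[ 0.15 -0.35  0.11 21.   10.  ] [-0.87  0.06  0.13  1.86 -0.01  1.22  0.83] [0.397 0.279 0.301]
[ 0.06  -0.558  0.012  7.2   12.   ] [-0.25  0.16  0.79  1.77 -0.12  1.25  2.26] [ 0.457 -0.279  0.313]
[ 1.03e-01 -5.00e-03 -2.91e-01 -1.20e+00  1.20e+01] [-0.04  0.67  0.57  1.83 -0.5   0.78  2.47] [ 0.56  -0.284  0.022]
[0.   0.   0.06 0.   4.  ] [-0.08  0.6   0.63  1.8  -0.44  0.89  2.42] [ 0.56  -0.284  0.082]
[-0.03  -0.117  0.     0.     6.   ] [ 0.13  0.65  0.62  1.71 -0.45  0.93  2.6 ] [ 0.53  -0.401  0.082]
[ 0.    0.   -0.11  0.    6.  ] [ 0.2   0.79  0.52  1.75 -0.54  0.76  2.67] [ 0.53  -0.401 -0.028]
[0.    0.    0.284 0.    7.   ] [ 0.06  0.48  0.72  1.55 -0.33  1.24  2.5 ] [ 0.53  -0.401  0.256]
[-0.087  0.383  0.    -3.     9.   ] [-0.69 -0.01  0.59  2.03  0.01  1.11  1.52] [ 0.443 -0.018  0.256]
[-7.00e-03  4.04e-01  0.00e+00 -3.00e+00  9.00e+00] [-1.07  0.27  0.3   1.73 -0.08  1.16  0.81] [0.436 0.386 0.256]
[ 0.    0.   -0.29  0.    8.  ] [-0.98  0.64  0.2   1.94 -0.21  0.58  0.92] [ 0.436  0.386 -0.034]
[0.   0.   0.29 0.   7.  ] [-1.08  0.27  0.31  1.73 -0.09  1.16  0
[... 537 characters left out ...]
 -0.034]
[0.    0.    0.065 0.    2.   ] [-0.97  0.51  0.31  2.   -0.24  0.68  1.17] [0.446 0.316 0.031]
[  0.      0.      0.225 -42.      5.   ] [-1.22  0.23  0.59  1.82 -0.15  1.15  0.37] [0.446 0.316 0.256]
[-7.00e-03 -3.35e-01  0.00e+00 -6.80e+01  8.00e+00] [-1.   -0.04  0.92  2.05  0.02  1.12 -0.34] [ 0.439 -0.019  0.256]
[ 5.5e-02 -2.6e-01  0.0e+00 -7.6e+01  9.0e+00] [-0.46  0.43  1.18  1.8  -0.44  1.2  -0.71] [ 0.494 -0.279  0.256]
[ 1.25e-01  4.00e-03  0.00e+00 -4.30e+01  5.00e+00] [-0.4   0.73  1.24  1.54 -0.71  1.37 -1.41] [ 0.619 -0.275  0.256]
[  0   0   0 -40   5] [-0.43  0.84  1.4   1.54 -0.83  1.45 -2.01] [ 0.619 -0.275  0.256]
real [-0.4   0.84  1.38  1.51 -0.82  1.47 -2.05]
```

```bash
cat > srch.py <<'E'
from sim import *
q0=bot.get_obs()['q']; p0=FK(q0)[0]; print(p0,bot.get_obs()['eef_pos'])
ps0=78.9; rng=np.random.default_rng(0); best=(9,)
def path(q,pts,ps):
    p=FK(q)[0]; 
    for (x,yy,z,a) in pts:
        p=FK(q)[0]; d=np.array([x,yy,z])-p; da=a-ps; n=int(max(np.ceil(np.abs(d).max()/.048),np.ceil(abs(da)/8.5),1))
        q=go(q,[(*d,da,n)],False); ps=a
    return q
end=(.44,.2586,.2,84.6)
import time; t=time.time()
while time.time()-t<150:
    k=rng.integers(1,4); pts=[(rng.uniform(.36,.5),rng.uniform(.12,.5),rng.uniform(.13,.4),rng.uniform(-60,200)) for _ in range(k)]
    if any(np.hypot(a,b)<.43 or np.hypot(a,b)>.62 or (b>.42 and z<.2) for a,b,z,_ in pts): continue
    q=path(q0,pts+[end],ps0); e=np.linalg.norm(FK(q)[0]-end[:3])
    c=abs(q[2])+20*e+.1*k
    if c<best[0]: best=(c,pts,q); print(c.round(3),np.round(pts,2).tolist(),q.round(2),e.round(4),flush=True)
E
python3 srch.py
```

```text
[0.43605808 0.30647438 0.33509136] [0.43608753 0.30671036 0.33412044]
1.743 [[0.36, 0.4, 0.18, 164.43], [0.44, 0.23, 0.24, -52.64]] [-2.04 -0.34  0.93  2.41  1.15  0.85  0.39] 0.0308
1.482 [[0.41, 0.17, 0.32, 76.59], [0.4, 0.3, 0.37, 182.85], [0.41, 0.34, 0.22, 94.52]] [-1.66  0.47  1.18  1.94 -0.25  1.09  1.19] 0.0
1.247 [[0.41, 0.28, 0.39, 86.18], [0.4, 0.21, 0.37, -1.27]] [-1.53  0.24  1.05  2.04 -0.29  0.93  1.14] 0.0
1.129 [[0.41, 0.28, 0.28, -30.72], [0.42, 0.12, 0.33, 161.49], [0.38, 0.39, 0.35, 195.28]] [-1.45  0.61  0.83  1.73  0.02  1.39  1.43] 0.0
1.111 [[0.45, 0.28, 0.3, 120.44], [0.44, 0.4, 0.27, 60.35], [0.4, 0.21, 0.32, 120.88]] [-1.77  0.32  0.81  2.12  0.55  0.94  0.55] 0.0
0.867 [[0.41, 0.21, 0.13, -51.44], [0.5, 0.21, 0.14, 102.76], [0.44, 0.27, 0.33, 183.62]] [-1.05  0.21  0.57  1.98 -0.29  0.99  1.5 ] 0.0
0.86 [[0.4, 0.32, 0.13, 159.66], [0.39, 0.24, 0.37, -8.9], [0.45, 0.14, 0.28, 140.24]] [-1.74  0.47  0.53  2.23  0.96  1.1   0.61] 0.0014
0.749 [[0.47, 0.19, 0.25, -26.37], [0.47, 0.38, 0.14, -13.29], [0.45, 0.28, 0.21, 103.71]] [-1.    0.16  0.45  2.02 -0.2   0.91  1.38] 0.0
0.53 [[0.43, 0.23, 0.36, 137.54]] [-0.99  0.21  0.23  1.96  0.21  1.    0.62] 0.0099
0.222 [[0.45, 0.12, 0.22, 161.38], [0.42, 0.25, 0.17, 123.67]] [-0.78  0.31 -0.02  1.83  0.22  1.23  0.7 ] 0.0
```

>>> carry_out --targets '[165,1.4,-18.7,-11.4,8.25,165,1.4,-18.7,-11.4,8.25,165,1.4,-18.7,-11.4,8.25,165,1.4,-18.7,-11.4,8.25,165,1.4,-18.7,-11.4,8.25,165,1.4,-18.7,-11.4,8.25,165,1.4,-18.7,-11.4,8.25,165,1.4,-18.7,-11.4,8.25,165,1.4,-18.7,-11.4,8.25,165,1.4,-18.7,-11.4,8.25,165,0,0,0,0]'

```text
t: 33.05
eef_pos: [0.4351, 0.1119, 0.2261]
tool_rot: [0.006, -0.583, 0.812, 0.036]
contact_force: [-0.4, 0.2, 0.1]
gripper_width: 0.357
grasp_force: 0.0
```

```bash
cat > st.py <<'E'
from h import *
o=bot.get_obs(); q=o['tool_rot']; print(o['eef_pos'].round(4),'psi %.1f'%(2*np.degrees(np.arctan2(q[2],q[1]))-90),o['q'].round(3).tolist(),'rot',np.round(q,3))
E
python3 st.py
```

```text
[0.4351 0.1119 0.2261] psi 161.4 [-1.962, -0.337, 1.455, 2.068, 0.29, 1.126, 2.177] rot [ 0.006 -0.583  0.812  0.036]
```

```bash
python3 - <<'E'
from sim import *
q=bot.get_obs()['q']
for n,d in dict(x=(.05,0,0,0),y=(0,.05,0,0),z=(0,0,.05,0),turn=(0,0,0,8)).items():
    p,r=FK(q); J=np.zeros((6,7))
    for i in range(7):
        e=np.zeros(7); e[i]=1e-5; p2,r2=FK(q+e); J[:3,i]=(p2-p)/1e-5; J[3:,i]=(r2*r.inv()).as_rotvec()/1e-5
    print(n,(np.linalg.pinv(J)@np.r_[d[:3],0,0,np.radians(d[3])]).round(3))
for i,w in enumerate(['q2','q3']): pass
print('null',np.linalg.svd(J)[2][-1].round(2))
E
```

```text
x [-0.232 -0.056  0.241 -0.097  0.069  0.029 -0.004]
y [-0.154  0.024  0.07  -0.019 -0.02  -0.016 -0.072]
z [ 0.142  0.032 -0.154 -0.065 -0.057  0.104  0.035]
turn [-0.023 -0.043 -0.01  -0.006  0.043  0.028  0.09 ]
null [ 0.04  0.5   0.33 -0.   -0.51 -0.2   0.59]
```

```bash
cat >> sim.py <<'E'
from scipy.optimize import lsq_linear
lo2=lo+.004; hi2=hi-.005
def stepb(q,dp,dpsi):
    p,r=FK(q); pt=p+dp; Rt=R.from_euler('z',dpsi,degrees=True)*r
    # target orientation: keep the tool down
    for it in range(2):
        p,r=FK(q); J=np.zeros((6,7))
        for i in range(7):
            d=np.zeros(7); d[i]=1e-5; p2,r2=FK(q+d); J[:3,i]=(p2-p)/1e-5; J[3:,i]=(r2*r.inv()).as_rotvec()/1e-5
        e=np.r_[pt-p,(Rt*r.inv()).as_rotvec()]
        dq=np.linalg.pinv(J,rcond=1e-3)@e; lock=[i for i in range(7) if not lo2[i]<=q[i]+dq[i]<=hi2[i]]
        if lock:
            q=np.clip(q,lo2,hi2)
            dq=lsq_linear(np.vstack([J,1e-2*np.eye(7)]),np.r_[e,np.zeros(7)],(np.minimum(lo2-q,-1e-9),np.maximum(hi2-q,1e-9))).x
        q=q+dq
    return q
def gob(q,pts,ps,show=False):
    hit=0
    for (x,yy,z,a) in pts:
        d=np.array([x,yy,z])-FK(q)[0]; da=a-ps; n=int(max(np.ceil(np.abs(d).max()/.045),np.ceil(abs(da)/8),1))
        for k in range(n): q=stepb(q,d/n,da/n); hit+=((q<=lo2+1e-3)|(q>=hi2-1e-3)).any()
        ps=a
        if show: print(np.round((x,yy,z,a),3),n,q.round(2),FK(q)[0].round(3),hit)
    return q,hit
E
cat > srch2.py <<'E'
from sim import *
import time
def search(q0,ps0,end,T=150,seed=0,xr=(.34,.48),yr=(.0,.45),zr=(.2,.5),pr=(-20,200)):
    rng=np.random.default_rng(seed); best=(9,); t=time.time()
    while time.time()-t<T:
        k=rng.integers(1,3); pts=[(rng.uniform(*xr),rng.uniform(*yr),rng.uniform(*zr),rng.uniform(*pr)) for _ in range(k)]
        if any(np.hypot(a,b)<.40 or np.hypot(a,b)>.6 for a,b,z,_ in pts): continue
        q,h=gob(q0,pts+[end],ps0); e=np.linalg.norm(FK(q)[0]-end[:3])
        c=abs(q[2])+20*e+.05*h
        if c<best[0]: best=(c,pts,q); print(c.round(3),h,np.round(pts,2).tolist(),q.round(2),e.round(4),flush=True)
    gob(q0,best[1]+[end],ps0,True)
if __name__=='__main__': search(bot.get_obs()['q'],161.4,(.44,.2586,.22,84.6))
E
python3 srch2.py
```

```text
2.789 16 [[0.47, 0.37, 0.2, 168.63], [0.34, 0.33, 0.25, 169.9]] [-2.32 -0.34  1.46  2.06  0.44  1.09  0.42] 0.0267
0.762 0 [[0.38, 0.19, 0.21, 7.34]] [-1.33  0.15  0.76  2.   -0.14  0.96  0.98] 0.0
0.621 0 [[0.43, 0.09, 0.48, 60.32], [0.35, 0.28, 0.48, 76.88]] [-1.21  0.14  0.62  2.   -0.11  0.96  0.94] 0.0
0.468 0 [[0.44, 0.01, 0.43, 92.81], [0.47, 0.03, 0.45, -5.33]] [-1.07  0.13  0.47  1.99 -0.08  0.96  0.91] 0.0
0.463 0 [[0.36, 0.2, 0.32, 31.11], [0.44, 0.29, 0.42, -1.78]] [-1.07  0.13  0.46  1.99 -0.08  0.96  0.91] 0.0
0.363 0 [[0.45, 0.1, 0.46, -17.33], [0.37, 0.44, 0.37, 8.98]] [-0.98  0.13  0.36  1.99 -0.06  0.96  0.89] 0.0
0.316 0 [[0.41, 0.03, 0.4, 162.2], [0.38, 0.21, 0.29, 19.61]] [-0.94  0.13  0.32  1.99 -0.05  0.96  0.88] 0.0
0.267 0 [[0.42, 0.01, 0.41, 103.69], [0.4, 0.44, 0.45, -17.57]] [-0.89  0.13  0.27  1.98 -0.05  0.96  0.87] 0.0
0.26 0 [[0.41, 0.01, 0.36, 37.82], [0.41, 0.42, 0.42, 8.61]] [-0.89  0.13  0.26  1.98 -0.05  0.96  0.87] 0.0
[4.090e-01 1.200e-02 3.600e-01 3.782e+01] 16 [-0.97 -0.28  0.61  1.97  0.2   1.34  0.25] [0.409 0.012 0.36 ] 0
[0.41  0.418 0.421 8.614] 10 [-1.18  0.19  0.29  1.46  0.02  1.49 -0.75] [0.41  0.417 0.421] 0
[ 0.44   0.259  0.22  84.6  ] 10 [-0.89  0.13  0.26  1.98 -0.05  0.96  0.87] [0.44  0.259 0.22 ] 0
```

>>> carry_out --targets '[165,-1.6,-6.3,8.4,-7.73,165,-1.6,-6.3,8.4,-7.73,165,-1.6,-6.3,8.4,-7.73,165,-1.6,-6.3,8.4,-7.73,165,-1.6,-6.3,8.4,-7.73,165,-1.6,-6.3,8.4,-7.73,165,-1.6,-6.3,8.4,-7.73,165,-1.6,-6.3,8.4,-7.73,165,-1.6,-6.3,8.4,-7.73,165,-1.6,-6.3,8.4,-7.73,165,-1.6,-6.3,8.4,-7.73,165,-1.6,-6.3,8.4,-7.73,165,-1.6,-6.3,8.4,-7.73,165,-1.6,-6.3,8.4,-7.73,165,-1.6,-6.3,8.4,-7.73,165,-1.6,-6.3,8.4,-7.73,165,0,0,0,0]'

```text
t: 34.75
eef_pos: [0.4114, 0.0126, 0.3631]
tool_rot: [0.036, 0.444, 0.895, 0.012]
contact_force: [1.1, 0.0, -0.3]
gripper_width: 0.354
grasp_force: 0.0
```

```bash
python3 st.py
```

```text
[0.4114 0.0126 0.3631] psi 37.3 [-0.969, -0.27, 0.61, 1.958, 0.196, 1.344, 0.241] rot [0.036 0.444 0.895 0.012]
```

```bash
python3 - <<'E'
from sim import *
q=np.array([-2.27,-.337,1.455,1.95,.35,1.24,.44])
for w in (1,.3,.1):
  pass
print(FK(q)[0],FK(q)[1].as_matrix()[:,2])
for d in [(20,30,10)]*3+[(20,30,0)]:
    q=stepb(q,np.array(d)/1e3,0); print(q.round(3),FK(q)[0].round(4),FK(q)[1].as_matrix()[:,2].round(3))
print('real [-2.422 -0.337 1.455 1.812 0.367 1.308 0.332] .4361 .3067 .3341')
qr=np.array([-2.422,-0.337,1.455,1.812,0.367,1.308,0.332]); print(FK(qr)[0],FK(qr)[1].as_matrix()[:,2])
for _ in range(10): qr=stepb(qr,np.array([1.4,-18.7,-11.4])/1e3,8.25)
print(qr.round(3),FK(qr)[0],FK(qr)[1].as_matrix()[:,2]); print('real [-1.962, -0.337, 1.455, 2.068, 0.29, 1.126, 2.177]')
E
```

```text
[0.4289107  0.22766021 0.27540513] [ 0.00437271  0.01109804 -0.99992885]
[-2.311 -0.336  1.455  1.905  0.348  1.275  0.414] [0.4307 0.2473 0.2944] [ 0.011  0.015 -1.   ]
[-2.35  -0.336  1.455  1.862  0.348  1.31   0.39 ] [0.4317 0.2657 0.313 ] [ 0.017  0.018 -1.   ]
[-2.387 -0.336  1.455  1.82   0.349  1.342  0.366] [0.432  0.2828 0.3311] [ 0.024  0.023 -0.999]
[-2.418 -0.336  1.455  1.8    0.352  1.353  0.341] [0.4295 0.2973 0.3399] [ 0.031  0.028 -0.999]
real [-2.422 -0.337 1.455 1.812 0.367 1.308 0.332] .4361 .3067 .3341
[0.43581951 0.30665609 0.33526144] [ 0.0587406  0.0505578 -0.9969922]
[-1.973 -0.336  1.455  2.063  0.284  1.134  2.17 ] [0.43471517 0.11582253 0.23036536] [-0.03749082  0.06669841 -0.99706858]
real [-1.962, -0.337, 1.455, 2.068, 0.29, 1.126, 2.177]
```

```bash
python3 - <<'E'
from sim import *
q0=bot.get_obs()['q']
for name,pre,d in [('in',(0,0,0),(-15,0,0)),('in low',(0,0,-120),(-15,0,0)),('up',(0,0,0),(0,0,30)),('in up',(0,0,0),(-15,0,20))]:
    q=q0.copy()
    for _ in range(4): q=stepb(q,np.array(pre)/4e3,0)
    print(name)
    for k in range(16):
        q=stepb(q,np.array(d)/1e3,0)
        if k>3: print(k,q.round(2),FK(q)[0].round(3),FK(q)[1].as_matrix()[:2,2].round(3))
E
```

```text
in
4 [-0.51 -0.34  0.18  2.05  0.1   1.36  0.29] [0.338 0.013 0.365] [ 0.075 -0.011]
5 [-0.26 -0.34 -0.01  2.06  0.03  1.35  0.38] [0.323 0.013 0.365] [ 0.074 -0.012]
6 [ 0.19 -0.34 -0.32  2.05 -0.09  1.34  0.55] [0.315 0.014 0.363] [ 0.072 -0.012]
7 [ 0.16 -0.34 -0.32  2.07 -0.08  1.34  0.52] [0.307 0.018 0.355] [ 0.054 -0.016]
8 [ 0.16 -0.34 -0.33  2.09 -0.08  1.34  0.51] [0.299 0.023 0.346] [ 0.037 -0.021]
9 [ 0.12 -0.34 -0.33  2.11 -0.08  1.34  0.48] [0.29  0.028 0.337] [ 0.02  -0.026]
10 [ 0.11 -0.34 -0.34  2.13 -0.08  1.34  0.46] [0.281 0.032 0.329] [ 0.002 -0.031]
11 [ 0.08 -0.34 -0.34  2.14 -0.08  1.34  0.43] [0.272 0.037 0.321] [-0.015 -0.037]
12 [ 0.07 -0.34 -0.35  2.16 -0.08  1.34  0.41] [0.262 0.041 0.312] [-0.033 -0.043]
13 [ 0.03 -0.34 -0.35  2.18 -0.08  1.34  0.38] [0.252 0.046 0.304] [-0.051 -0.05 ]
14 [ 0.01 -0.34 -0.36  2.2  -0.09  1.34  0.36] [0.242 0.051 0.297] [-0.068 -0.058]
15 [-0.01 -0.34 -0.36  2.22 -0.09  1.34  0.33] [0.231 0.055 0.289] [-0.086 -0.065]
in low
4 [-0.92 -0.34  0.52  2.28  0.23  1.1   0.13] [0.337 0.013 0.245] [ 0.075 -0.011]
5 [-0.78 -0.34  0.
[... 2174 characters left out ...]
4] [0.312 0.015 0.516] [ 0.054 -0.008]
8 [-0.1  -0.34 -0.11  1.7  -0.02  1.74  0.44] [0.305 0.016 0.533] [ 0.045 -0.007]
9 [-0.09 -0.34 -0.12  1.66 -0.03  1.78  0.45] [0.298 0.016 0.55 ] [ 0.037 -0.006]
10 [-0.07 -0.34 -0.13  1.62 -0.03  1.83  0.45] [0.291 0.017 0.568] [ 0.029 -0.004]
11 [-0.05 -0.34 -0.14  1.58 -0.04  1.87  0.46] [0.283 0.017 0.586] [ 0.023 -0.003]
12 [-0.03 -0.34 -0.15  1.54 -0.05  1.91  0.46] [0.275 0.017 0.603] [ 0.017 -0.002]
13 [-0.05 -0.27 -0.14  1.52 -0.04  1.92  0.45] [0.302 0.018 0.594] [-0.027 -0.005]
14 [-0.13 -0.21 -0.09  1.51 -0.03  1.92  0.42] [0.324 0.023 0.58 ] [-0.073 -0.009]
15 [ 0.17 -0.21 -0.29  1.5  -0.08  1.92  0.51] [0.318 0.021 0.581] [-0.076  0.006]
```

>>> carry_out --targets '[165,-15,0,15,0,165,-15,0,15,0,165,-15,0,15,0,165,-15,0,15,0,165,-15,0,15,0,165,-15,0,10,0,165,-15,0,10,0,165,-15,0,10,0,165,0,0,0,0]'

```text
t: 35.65
eef_pos: [0.3177, 0.0096, 0.456]
tool_rot: [0.036, 0.444, 0.895, 0.01]
contact_force: [0.6, -1.1, -0.6]
gripper_width: 0.355
grasp_force: 0.0
```

```bash
cat >> st.py <<'E'
print('tilt',R.from_quat(np.array(q)[[1,2,3,0]]).as_matrix()[:2,2].round(4))
E
python3 st.py
```

```text
[0.3177 0.0096 0.456 ] psi 37.2 [0.058, -0.337, -0.207, 1.858, -0.044, 1.544, 0.509] rot [0.036 0.444 0.895 0.01 ]
tilt [ 0.0725 -0.0139]
```

Now at the q2 limit with the elbow centred; keep pulling inward to cancel tilt.

>>> carry_out --targets '[165,-15,0,10,0,165,-15,0,10,0,165,-15,0,10,0,165,0,0,0,0]'

```text
t: 36.05
eef_pos: [0.3042, 0.0149, 0.4891]
tool_rot: [0.023, 0.44, 0.898, 0.004]
contact_force: [-0.0, -0.6, 0.3]
gripper_width: 0.348
grasp_force: 0.0
```

```bash
python3 st.py
```

```text
[0.3042 0.0149 0.4891] psi 37.8 [0.1, -0.337, -0.241, 1.785, -0.059, 1.642, 0.525] rot [0.023 0.44  0.898 0.004]
tilt [ 0.045  -0.0142]
```

>>> carry_out --targets '[165,0,0,0,8.5,165,0,0,0,8.5,165,-15,0,10,0,165,-15,0,10,0,165,-15,0,10,0,165,-15,0,10,0,165,0,0,0,0]'

```text
t: 36.75
eef_pos: [0.2837, 0.0174, 0.536]
tool_rot: [0.006, 0.302, 0.953, -0.0]
contact_force: [0.9, -0.0, -0.4]
gripper_width: 0.355
grasp_force: 0.0
```

```bash
python3 st.py
```

```text
[0.2837 0.0174 0.536 ] psi 54.8 [0.097, -0.337, -0.23, 1.683, -0.072, 1.776, 0.82] rot [ 0.006  0.302  0.953 -0.   ]
tilt [ 0.011  -0.0036]
```

>>> carry_out --targets '[165,-12,0,8,0,165,0,0,0,0]'

```text
t: 36.95
eef_pos: [0.2785, 0.0178, 0.5459]
tool_rot: [0.002, 0.303, 0.953, -0.002]
contact_force: [-0.0, 0.1, -0.5]
gripper_width: 0.351
grasp_force: 0.0
```

```bash
python3 st.py; python3 - <<'E'
from sim import *
q0=bot.get_obs()['q']
q,h=gob(q0,[(.44,.2586,.26,84.6),(.44,.2586,-.03,84.6),(.44,.2586,.26,45),(.445,-.02,.26,-30),(.5,-.28,.26,-100),(.581,-.281,.26,-174.4),(.581,-.281,0,-174.4),(.581,-.281,.26,-150),(.5,-.28,.26,-100),(.445,-.02,.26,-30),(.42,.16,.26,45),(.40,.16,.26,105)],54.8,True)
print()
q,h=gob(q0,[(.44,.2586,.26,84.6),(.44,.2586,.26,-95.4),(.44,.2586,-.03,-95.4),(.44,.2586,.26,-95.4),(.445,-.02,.26,-45),(.537,-.281,.26,5.6),(.537,-.285,0,5.6),(.537,-.285,.26,5.6),(.445,-.02,.26,45),(.40,.16,.26,105)],54.8,True)
E
```

```text
[0.2785 0.0178 0.5459] psi 54.7 [0.097, -0.337, -0.231, 1.662, -0.073, 1.805, 0.817] rot [ 0.002  0.303  0.953 -0.002]
tilt [ 0.0035 -0.0044]
[ 0.44   0.259  0.26  84.6  ] 7 [-0.16  0.18 -0.56  1.84  0.11  1.15  0.71] [0.44  0.259 0.26 ] 0
[ 4.40e-01  2.59e-01 -3.00e-02  8.46e+01] 7 [-0.33  0.58 -0.41  2.08  0.44  0.56  0.42] [ 0.44   0.259 -0.03 ] 0
[ 0.44   0.259  0.26  45.   ] 7 [-0.29  0.17 -0.42  1.84  0.08  1.15  0.05] [0.44  0.259 0.26 ] 0
[ 4.45e-01 -2.00e-02  2.60e-01 -3.00e+01] 10 [ 0.    0.03 -0.11  1.99  0.01  1.13 -0.63] [ 0.445 -0.02   0.26 ] 0
[   0.5    -0.28    0.26 -100.  ] 9 [ 0.23  0.25  0.2   1.73 -0.06  1.17 -1.29] [ 0.5  -0.28  0.26] 0
[   0.581   -0.281    0.26  -174.4  ] 10 [ 0.05  0.39  0.42  1.57 -0.17  1.21 -2.54] [ 0.581 -0.281  0.26 ] 0
[   0.581   -0.281    0.    -174.4  ] 6 [ 0.13  0.68  0.31  1.78 -0.3   0.74 -2.44] [ 0.581 -0.281 -0.   ] 0
[   0.581   -0.281    0.26  -150.   ] 6 [ 0.13  0.38  0.31  1.57 -0.13  1.21 -2.16] [ 0.581 -0.281  0.26 ] 0
[   0.5    -0.28    0.26 -100.  ] 7 [ 0.27  0.25  0.16  1.73 -0.04  1.17 -1.3 ] [ 0.5  -0.28  0.26] 0
[ 4
[... 637 characters left out ...]
-95.4  ] 7 [-0.43  0.16 -0.25  1.85  0.04  1.15 -2.36] [0.44  0.259 0.26 ] 0
[ 4.45e-01 -2.00e-02  2.60e-01 -4.50e+01] 7 [-0.05  0.03 -0.05  1.99  0.    1.13 -0.89] [ 0.445 -0.02   0.26 ] 0
[ 0.537 -0.281  0.26   5.6  ] 7 [ 0.3   0.3   0.09  1.66 -0.02  1.18  0.5 ] [ 0.537 -0.281  0.26 ] 0
[ 0.537 -0.285  0.     5.6  ] 6 [ 0.34  0.61  0.06  1.86 -0.05  0.67  0.52] [ 0.537 -0.285 -0.   ] 0
[ 0.537 -0.285  0.26   5.6  ] 6 [ 0.31  0.31  0.09  1.65 -0.02  1.18  0.5 ] [ 0.537 -0.285  0.26 ] 0
[ 4.45e-01 -2.00e-02  2.60e-01  4.50e+01] 6 [ 0.07  0.03 -0.17  1.99  0.01  1.12  0.67] [ 0.445 -0.02   0.26 ] 0
[  0.4    0.16   0.26 105.  ] 8 [-0.14  0.02 -0.39  2.    0.01  1.12  1.3 ] [0.4  0.16 0.26] 0
```

>>> carry_out --targets '[165,23,34.4,-40.8,4.27,165,23,34.4,-40.8,4.27,165,23,34.4,-40.8,4.27,165,23,34.4,-40.8,4.27,165,23,34.4,-40.8,4.27,165,23,34.4,-40.8,4.27,165,23,34.4,-40.8,4.27,165,0,0,0,0,165,0,0,0,0]'

```text
t: 37.85
eef_pos: [0.4164, 0.2246, 0.2985]
tool_rot: [0.001, 0.047, 0.999, -0.002]
contact_force: [-0.1, 0.0, 1.1]
gripper_width: 0.357
grasp_force: 0.0
```

```bash
python3 st.py; python3 - <<'E'
from kit import *
c,r,g,b=run(); items(c,z=.005)
E
```

```text
[0.4164 0.2246 0.2985] psi 84.6 [-0.124, 0.083, -0.532, 1.848, 0.049, 1.223, 0.805] rot [ 0.001  0.047  0.999 -0.002]
tilt [ 0.0017 -0.0036]
[0.417  0.2243 0.2998]
blob n 708 mean [0.4366 0.2586] mid [0.4406 0.2582] yaw -5.8 len 0.143 wid 0.016
    blue [0.488 0.253]
blob n 989 mean [0.443  0.1642] mid [0.4416 0.1659] yaw 15.5 len 0.103 wid 0.057
    red [0.425 0.16 ]
```

>>> carry_out --targets '[165,11.7,17,-40,0,165,11.7,17,-40,0,165,0,0,-42,0,165,0,0,-42,0,165,0,0,-42,0,165,0,0,-42,0,165,0,0,-42,0,165,0,0,-20,0,165,0,0,-12,0,165,0,0,-5,0,165,0,0,0,0]'

```text
t: 39.0
eef_pos: [0.4415, 0.2588, -0.0262]
tool_rot: [0.003, 0.048, 0.999, -0.001]
contact_force: [0.6, 0.3, 0.4]
gripper_width: 0.35
grasp_force: 0.0
```

>>> carry_out --targets '[165,0,0,-3,0,165,0,0,0,0,255,0,0,0,0,255,0,0,0,0,255,0,0,0,0,255,0,0,0,0]'

```text
t: 39.6
eef_pos: [0.4409, 0.2583, -0.0291]
tool_rot: [0.003, 0.047, 0.999, -0.002]
contact_force: [-3.0, -2.9, 13.7]
gripper_width: 0.003
grasp_force: 6.6
```

>>> carry_out --targets '[255,0,0,10,0,165,0,0,10,0,165,0,0,0,0,165,0,0,0,0,165,0,0,0,0,165,0,0,0,0]'

```text
t: 40.2
eef_pos: [0.4402, 0.2585, -0.0105]
tool_rot: [0.002, 0.047, 0.999, -0.001]
contact_force: [0.7, 0.4, 0.3]
gripper_width: 0.354
grasp_force: 0.0
```

```bash
python3 st.py; python3 - <<'E'
from kit import *
c,r,g,b=run(); axis(c,(b>r+50),.005,(20,390,250,400),'bluecap'); save(c,'p1')
E
```

```text
[ 0.4402  0.2585 -0.0105] psi 84.6 [-0.312, 0.543, -0.427, 2.071, 0.395, 0.604, 0.462] rot [ 0.002  0.047  0.999 -0.001]
tilt [ 0.0042 -0.0029]
[ 0.4402  0.2585 -0.0105]
bluecap n 1108 mean [0.4879 0.2539] mid [0.4884 0.2536] yaw -5.4 len 0.053 wid 0.014
```

View pics/p1.png

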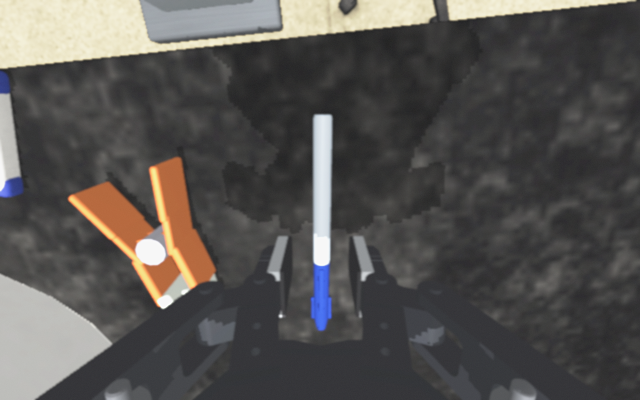

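>>> carry_out --targets '[165,0,0,-14,0,165,0,0,-9,0,165,0,0,-4,0,165,0,0,0,0,165,0,0,0,0,255,0,0,0,0,255,0,0,0,0,255,0,0,0,0,255,0,0,0,0]'

```text
t: 41.15
eef_pos: [0.4407, 0.2588, -0.0369]
tool_rot: [0.003, 0.047, 0.999, -0.001]
contact_force: [-0.9, -0.5, 2.6]
gripper_width: 0.095
grasp_force: 30.7
```

>>> carry_out --targets '[255,0,0,20,0,255,0,0,45,0,255,0,0,45,-7.9,255,0,0,45,-7.9,255,0,0,45,-7.9,255,0,0,45,-7.9,255,0,0,45,-7.9,255,0.5,-31,0,-8.3,255,0.5,-31,0,-8.3,255,0.5,-31,0,-8.3,255,0.5,-31,0,-8.3,255,0.5,-31,0,-8.3,255,0.5,-31,0,-8.3,255,0.5,-31,0,-8.3,255,0.5,-31,0,-8.3,255,0.5,-31,0,-8.3]'

```text
t: 42.75
eef_pos: [0.4446, -0.0216, 0.2529]
tool_rot: [0.0, 0.866, 0.5, -0.003]
contact_force: [0.4, -0.8, -0.7]
gripper_width: 0.1
grasp_force: 30.4
```

>>> carry_out --targets '[255,6.1,-28.9,0,-7.8,255,6.1,-28.9,0,-7.8,255,6.1,-28.9,0,-7.8,255,6.1,-28.9,0,-7.8,255,6.1,-28.9,0,-7.8,255,6.1,-28.9,0,-7.8,255,6.1,-28.9,0,-7.8,255,6.1,-28.9,0,-7.8,255,6.1,-28.9,0,-7.8,255,9,-0.1,0,-8.2,255,9,-0.1,0,-8.2,255,9,-0.1,0,-8.2,255,9,-0.1,0,-8.2,255,9,-0.1,0,-8.2,255,9,-0.1,0,-8.2,255,9,-0.1,0,-8.2,255,9,-0.1,0,-8.2,255,9,-0.1,0,-8.2,255,0,0,0,0]'

```text
t: 44.65
eef_pos: [0.5817, -0.2805, 0.2523]
tool_rot: [-0.002, 0.745, -0.667, -0.001]
contact_force: [-0.3, -0.0, 0.1]
gripper_width: 0.1
grasp_force: 30.4
```

```bash
python3 st.py; python3 - <<'E'
from h import *
c=cam('wrist'); save(c,'p2'); raw(c,'p2')
E
```

```text
[ 0.5817 -0.2805  0.2523] psi -173.6 [0.049, 0.402, 0.424, 1.581, -0.179, 1.198, -2.521] rot [-0.002  0.745 -0.667 -0.001]
tilt [0.0011 0.0053]
```

View pics/p2.png

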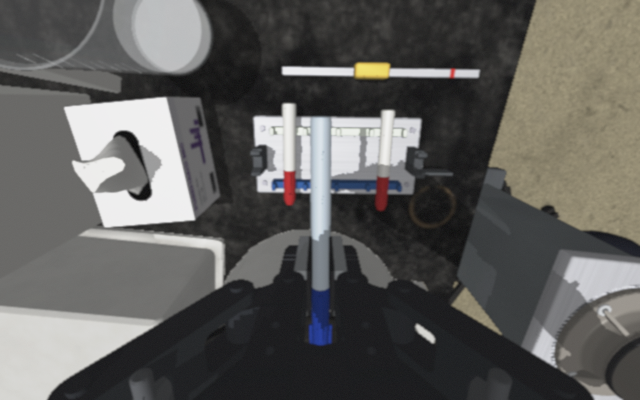

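>>> carry_out --targets '[255,0,0,-45,-0.8,255,0,0,-45,0,255,0,0,-45,0,255,0,0,-45,0,255,0,0,-30,0,255,0,0,-20,0,255,0,0,-12,0,255,0,0,-8,0,255,0,0,-5,0,255,0,0,0,0]'

```text
t: 45.7
eef_pos: [0.581, -0.2814, -0.0019]
tool_rot: [-0.003, 0.741, -0.672, -0.001]
contact_force: [0.6, 0.2, -0.3]
gripper_width: 0.098
grasp_force: 30.4
```

>>> carry_out --targets '[255,0,0,-4,0,255,0,0,-2,0,255,0,0,0,0,200,0,0,0,0,200,0,0,0,0,200,0,0,0,0,200,0,0,20,0,200,0,0,30,0,200,0,0,50,0,200,0,0,50,0,200,0,0,50,0,200,0,0,50,0,165,0,0,0,0]'

```text
t: 47.0
eef_pos: [0.5845, -0.2839, 0.2502]
tool_rot: [-0.005, 0.74, -0.672, 0.005]
contact_force: [1.5, -1.3, -0.7]
gripper_width: 0.353
grasp_force: 0.0
```

```bash
python3 st.py; python3 - <<'E'
from kit import *
c=cam('wrist'); save(c,'p3'); raw(c,'p3'); r,g,b=rgb(c)
axis(c,(r>150)&(g>120)&(b<110),.035,(20,200,250,500),'yel')
u=[proj(c,[.4,-.43,0]),proj(c,[.7,-.36,0])]; print(u)
x0,x1=sorted(int(a[0]) for a in u); y0,y1=sorted(int(a[1]) for a in u)
m=(np.minimum(np.minimum(r,g),b)>110)|((r>120)&(b<110)); axis(c,m,.01,(max(y0,0),y1,max(x0,0),x1),'bar'); print(y0,y1,x0,x1)
from sim import *
q0=bot.get_obs()['q']; 
gob(q0,[(.5305,-.40,.2,-84.4),(.5305,-.40,-.02,-84.4),(.56,-.284,.1,-84.4),(.56,-.284,.2,-84.4),(.445,-.02,.26,0),(.4,.16,.26,105),(.4,.16,-.03,105),(.4,.16,.2,95),(.41,-.02,.2,95),(.37,-.3,.2,95.6),(.37,-.3,.0,95.6)],-174.4,True)
print()
gob(q0,[(.5305,-.40,.2,5.6),(.5305,-.40,.2,95.6),(.5305,-.40,-.02,95.6),(.56,-.284,.1,95.6),(.56,-.284,.2,95.6),(.445,-.02,.26,95),(.4,.16,.26,105),(.4,.16,-.03,105),(.4,.16,.2,95),(.41,-.02,.2,95),(.37,-.3,.2,95.6),(.37,-.3,.0,95.6)],-174.4,True)
E
```

```text
[ 0.5845 -0.2839  0.2502] psi -174.5 [0.045, 0.402, 0.434, 1.587, -0.186, 1.18, -2.528] rot [-0.005  0.74  -0.672  0.005]
tilt [0.0144 0.0006]
yel n 327 mean [ 0.529  -0.4011] mid [ 0.5307 -0.401 ] yaw 7.8 len 0.044 wid 0.018
[(np.float64(470.2888056261129), np.float64(62.223081415312635)), (np.float64(245.38729817127864), np.float64(94.61559723734092))]
bar n 1887 mean [ 0.5232 -0.4021] mid [ 0.5236 -0.4033] yaw 5.4 len 0.245 wid 0.019
62 94 245 470
[  0.53  -0.4    0.2  -84.4 ] 12 [ 0.47  0.46  0.13  1.58 -0.07  1.12 -0.86] [ 0.531 -0.4    0.2  ] 0
[ 5.30e-01 -4.00e-01 -2.00e-02 -8.44e+01] 5 [ 0.49  0.71  0.09  1.71 -0.1   0.73 -0.84] [ 0.53 -0.4  -0.02] 0
[  0.56   -0.284   0.1   -84.4  ] 3 [ 0.29  0.5   0.11  1.76 -0.08  0.89 -1.04] [ 0.56  -0.284  0.1  ] 0
[  0.56   -0.284   0.2   -84.4  ] 3 [ 0.28  0.4   0.13  1.67 -0.06  1.09 -1.05] [ 0.56  -0.284  0.2  ] 0
[ 0.445 -0.02   0.26   0.   ] 11 [ 0.12  0.04 -0.23  1.98  0.01  1.13 -0.11] [ 0.445 -0.02   0.26 ] 0
[  0.4    0.16   0.26 105.  ] 14 [-0.07  0.02 -0.47  2.    0.02  1.12  1.28] [0.4  0.16 0.26] 0
[ 4.00e-01  1.60e-01 -3.0
[... 961 characters left out ...]
4.45e-01 -2.00e-02  2.60e-01  9.50e+01] 6 [ 0.58  0.07 -0.71  1.96  0.06  1.13  1.51] [ 0.445 -0.02   0.26 ] 0
[  0.4    0.16   0.26 105.  ] 4 [ 0.36  0.06 -0.91  1.98  0.06  1.13  1.26] [0.4  0.16 0.26] 0
[ 4.00e-01  1.60e-01 -3.00e-02  1.05e+02] 7 [-0.01  0.55 -0.64  2.25  0.67  0.54  0.66] [ 0.4   0.16 -0.03] 0
[ 0.4   0.16  0.2  95.  ] 6 [ 0.31  0.14 -0.9   2.06  0.15  1.    0.99] [0.4  0.16 0.2 ] 0
[ 4.1e-01 -2.0e-02  2.0e-01  9.5e+01] 4 [ 0.61  0.07 -0.74  2.11  0.07  0.98  1.49] [ 0.41 -0.02  0.2 ] 0
[ 0.37 -0.3   0.2  95.6 ] 7 [ 0.97  0.17 -0.47  1.99  0.1   0.99  2.12] [ 0.37 -0.3   0.2 ] 0
[ 0.37 -0.3   0.   95.6 ] 5 [ 0.85  0.48 -0.37  2.15  0.34  0.56  1.9 ] [ 0.37 -0.3  -0.  ] 0
```

View pics/p3.png

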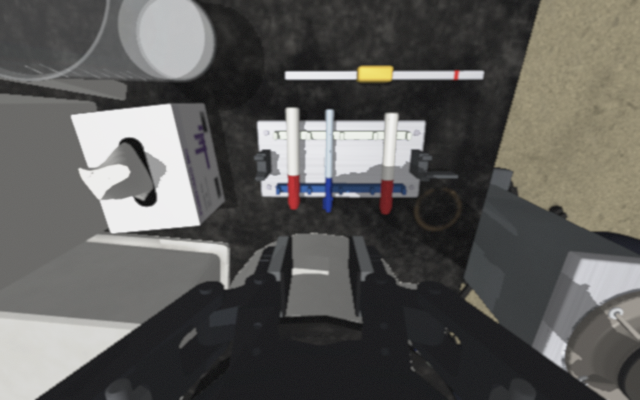

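>>> carry_out --targets '[165,-4.9,-10.6,-8,8.19,165,-4.9,-10.6,-8,8.19,165,-4.9,-10.6,-8,8.19,165,-4.9,-10.6,-8,8.19,165,-4.9,-10.6,-8,8.19,165,-4.9,-10.6,-8,8.19,165,-4.9,-10.6,-8,8.19,165,-4.9,-10.6,-8,8.19,165,-4.9,-10.6,-8,8.19,165,-4.9,-10.6,-8,8.19,165,-4.9,-10.6,-8,8.19,165,0,0,-30,0,165,0,0,-30,0,165,0,0,0,0]'

```text
t: 48.45
eef_pos: [0.5232, -0.3953, 0.0882]
tool_rot: [-0.004, 0.999, 0.049, -0.007]
contact_force: [-0.2, 1.5, -0.7]
gripper_width: 0.353
grasp_force: 0.0
```

```bash
python3 st.py
```

```text
[ 0.5232 -0.3953  0.0882] psi -84.3 [0.483, 0.56, 0.096, 1.684, -0.063, 0.916, -0.868] rot [-0.004  0.999  0.049 -0.007]
tilt [-0.0137  0.0073]
```

>>> carry_out --targets '[165,7,-5.4,-30,0,165,0,0,-35,0,165,0,0,-30,0,165,0,0,-12,0,165,0,0,-6,0,165,0,0,0,0]'

```text
t: 49.05
eef_pos: [0.5343, -0.4035, -0.0187]
tool_rot: [-0.001, 0.999, 0.049, -0.002]
contact_force: [0.6, -0.3, 0.8]
gripper_width: 0.35
grasp_force: 0.0
```

>>> carry_out --targets '[165,-3,2.5,-4,0,165,0,0,-3,0,165,0,0,0,0,255,0,0,0,0,255,0,0,0,0,255,0,0,0,0,255,0,0,0,0,255,0,0,0,0]' --newtons 40

```text
t: 49.85
eef_pos: [0.5313, -0.4011, -0.0256]
tool_rot: [-0.001, 0.999, 0.049, -0.002]
contact_force: [-0.3, 1.3, 5.8]
gripper_width: 0.198
grasp_force: 39.9
```

>>> carry_out --targets '[255,0,0,20,0,255,0,0,40,0,255,0,0,45,0,255,4.9,19.4,0,0,255,4.9,19.4,0,0,255,4.9,19.4,0,0,255,4.9,19.4,0,0,255,4.9,19.4,0,0,255,4.9,19.4,0,0,255,0,0,0,0,255,0,0,0,0]'

```text
t: 50.95
eef_pos: [0.5601, -0.2844, 0.0785]
tool_rot: [-0.001, 0.999, 0.05, -0.003]
contact_force: [0.4, -0.8, -1.6]
gripper_width: 0.203
grasp_force: 39.2
```

```bash
python3 st.py; python3 - <<'E'
from h import *
# bar and rack in the top and side view, bar height known approx
t=cam('top'); r,g,b=rgb(t); save(t,'t7')
c=cam('wrist'); save(c,'p4'); raw(c,'p4')
E
```

```text
[ 0.5601 -0.2844  0.0785] psi -84.3 [0.309, 0.526, 0.083, 1.769, -0.054, 0.854, -1.055] rot [-0.001  0.999  0.05  -0.003]
tilt [-0.0058  0.0015]
```

>>> carry_out --targets '[255,0.7,0,-20,0,255,0,0,-15,0,255,0,0,-8,0,255,0,0,-6,0,255,0,0,0,0]'

```text
t: 51.55
eef_pos: [0.5604, -0.2844, 0.0289]
tool_rot: [-0.001, 0.999, 0.049, -0.003]
contact_force: [-0.3, -0.1, -1.0]
gripper_width: 0.202
grasp_force: 39.2
```

>>> carry_out --targets '[255,0,0,-2,0,255,0,0,-2,0,255,0,0,0,0]'

```text
t: 51.85
eef_pos: [0.5613, -0.2843, 0.026]
tool_rot: [-0.001, 0.999, 0.05, -0.002]
contact_force: [0.6, 0.1, -1.1]
gripper_width: 0.2
grasp_force: 39.3
```

>>> carry_out --targets '[255,0,0,-1,0,255,0,0,-1,0,255,0,0,0,0]'

```text
t: 52.15
eef_pos: [0.5615, -0.2839, 0.0244]
tool_rot: [-0.001, 0.999, 0.05, -0.002]
contact_force: [-0.4, 2.3, 4.9]
gripper_width: 0.199
grasp_force: 39.9
```

>>> carry_out --targets '[175,0,0,0,0,175,0,0,0,0,175,0,0,0,0,175,0,0,10,0,175,0,0,45,0,175,0,0,45,0,175,0,0,45,0,175,0,0,45,0,175,0,0,45,0,175,0,0,0,0]' --newtons 30

```text
t: 53.15
eef_pos: [0.5645, -0.2864, 0.2673]
tool_rot: [0.002, 0.999, 0.049, 0.004]
contact_force: [-0.4, -1.4, -0.2]
gripper_width: 0.314
grasp_force: 0.0
```

```bash
python3 st.py; python3 - <<'E'
from h import *
c=cam('wrist'); save(c,'p5'); raw(c,'p5'); r,g,b=rgb(c)
for p in ([.5595,-.283,.085],[.4139,-.2973,.06],[.675,-.2717,.06]): print(proj(c,p))
axis(c,(r>150)&(g>120)&(b<110),.085,(0,400,150,500),'yel')
axis(c,(r>130)&(g<70)&(b<70),.06,(0,400,150,500),'reds')
E
```

```text
[ 0.5645 -0.2864  0.2673] psi -84.4 [0.29, 0.345, 0.107, 1.584, -0.038, 1.206, -1.068] rot [0.002 0.999 0.049 0.004]
tilt [ 0.0072 -0.0034]
(np.float64(316.11459640976557), np.float64(170.2137140697748))
(np.float64(316.7290704825724), np.float64(262.8058776710191))
(np.float64(315.8938559871117), np.float64(73.22556591000517))
yel n 24 mean [ 0.5817 -0.281 ] mid [ 0.5817 -0.2814] yaw -83.0 len 0.014 wid 0.004
reds n 400 mean [ 0.5437 -0.2431] mid [ 0.5374 -0.2446] yaw 4.9 len 0.184 wid 0.072
```

```bash
python3 - <<'E'
from h import *
c=load('p5'); r,g,b=rgb(c)
axis(c,(r-b>50)&(g-b>35),.085,(120,220,280,360),'yel')
m=np.zeros(r.shape,bool); m[225:270,300:335]=((r-g>60))[225:270,300:335]; axis(c,m,.06,(225,270,300,335),'band'); print(c['frame'][50:90:3,316].tolist()); print(c['frame'][262,300:335:2].tolist())
E
```

```text
yel n 475 mean [ 0.562  -0.2833] mid [ 0.5613 -0.2833] yaw 5.3 len 0.045 wid 0.017
band n 24 mean [ 0.4496 -0.2951] mid [ 0.4496 -0.2951] yaw -84.5 len 0.010 wid 0.003
[[63, 63, 61], [64, 63, 61], [57, 58, 55], [57, 56, 54], [57, 56, 55], [55, 52, 52], [64, 63, 61], [75, 74, 72], [249, 250, 250], [247, 247, 247], [247, 247, 247], [247, 247, 247], [247, 247, 247], [247, 247, 247]]
[[39, 39, 39], [40, 39, 40], [38, 38, 38], [37, 37, 36], [63, 64, 66], [106, 110, 113], [64, 65, 67], [158, 159, 163], [230, 230, 234], [231, 233, 236], [199, 200, 205], [69, 69, 71], [37, 35, 35], [37, 37, 36], [38, 37, 39], [39, 37, 39], [42, 42, 43], [47, 47, 47]]
```

>>> carry_out --targets '[175,-10.8,24.2,0,7.7,175,-10.8,24.2,0,7.7,175,-10.8,24.2,0,7.7,175,-10.8,24.2,0,7.7,175,-10.8,24.2,0,7.7,175,-10.8,24.2,0,7.7,175,-10.8,24.2,0,7.7,175,-10.8,24.2,0,7.7,175,-10.8,24.2,0,7.7,175,-10.8,24.2,0,7.7,175,-10.8,24.2,0,7.7]'

```text
t: 54.3
eef_pos: [0.4409, -0.0174, 0.2579]
tool_rot: [0.0, 0.703, 0.711, -0.003]
contact_force: [-0.9, -0.8, -0.4]
gripper_width: 0.314
grasp_force: 0.0
```

>>> carry_out --targets '[57,-3.2,12.9,0,7.5,57,-3.2,12.9,0,7.5,57,-3.2,12.9,0,7.5,57,-3.2,12.9,0,7.5,57,-3.2,12.9,0,7.5,57,-3.2,12.9,0,7.5,57,-3.2,12.9,0,7.5,57,-3.2,12.9,0,7.5,57,-3.2,12.9,0,7.5,57,-3.2,12.9,0,7.5,57,-3.2,12.9,0,7.5,57,-3.2,12.9,0,7.5,57,-3.2,12.9,0,7.5,57,-3.2,12.9,0,7.5,57,0,0,0,0,57,0,0,0,0]'

```text
t: 55.9
eef_pos: [0.3971, 0.1617, 0.2582]
tool_rot: [0.002, -0.132, 0.991, -0.001]
contact_force: [-0.1, 0.4, 0.6]
gripper_width: 0.775
grasp_force: 0.0
```

```bash
python3 st.py; python3 - <<'E'
from kit import *
c,r,g,b=run(); save(c,'p6'); items(c,z=.014,thr=120,x=(.3,.55),y=(.02,.4))
o=((r>110)&(b<90)&(r-b>60)&(g-b>10)&(g<170)).astype(np.uint8); n,l,s,ce=cv2.connectedComponentsWithStats(o)
for i in range(1,n):
    if s[i,4]>40:
        x0,y0,w,h=s[i,:4]; axis(c,l==i,.028,(y0,y0+h,x0,x0+w),'orange %s'%s[i,:4])
        vv,uu=np.nonzero(l==i); k=vv.argmin(); print('  top',uu[k],vv[k],onz(c,uu[k],vv[k],.028).round(4)); k=vv.argmax(); print('  bot',uu[k],vv[k],onz(c,uu[k],vv[k],.028).round(4))
E
```

```text
[0.3971 0.1617 0.2582] psi 105.2 [-0.063, 0.022, -0.473, 1.998, 0.015, 1.121, 1.294] rot [ 0.002 -0.132  0.991 -0.001]
tilt [ 0.0043 -0.0015]
[0.3973 0.1614 0.2583]
blob n 1063 mean [0.4415 0.1681] mid [0.4405 0.1682] yaw 13.4 len 0.102 wid 0.055
    red [0.424 0.163]
blob n 516 mean [0.5338 0.3468] mid [0.5324 0.3452] yaw 42.0 len 0.099 wid 0.025
orange [300 151  14  50] n 121 mean [0.4178 0.145 ] mid [0.427  0.1494] yaw 21.3 len 0.073 wid 0.015
  top 302 151 [0.3942 0.1335 0.028 ]
  bot 307 200 [0.4625 0.1582 0.028 ]
orange [322 152  16  52] n 118 mean [0.4125 0.1788] mid [0.4218 0.1788] yaw 5.9 len 0.076 wid 0.017
  top 333 152 [0.3842 0.1758 0.028 ]
  bot 327 203 [0.4593 0.1879 0.028 ]
orange [544 206  10  26] n 89 mean [0.3937 0.5122] mid [0.3969 0.5138] yaw 16.5 len 0.041 wid 0.011
  top 551 206 [0.377  0.5094 0.028 ]
  bot 548 231 [0.4148 0.5247 0.028 ]
orange [562 210  37  31] n 278 mean [0.3832 0.5637] mid [0.3898 0.5629] yaw -20.1 len 0.046 wid 0.046
  top 581 210 [0.3711 0.5554 0.028 ]
  bot 581 240 [0.4152 0.5809 0.028 ]
```

>>> carry_out --targets '[57,10.7,-1.9,-44,-1.2,57,0,0,-44,0,57,0,0,-44,0,57,0,0,-44,0,57,0,0,-44,0,57,0,0,-44,0,57,0,0,-14,0,57,0,0,-8,0,57,0,0,0,0]' --newtons 25

```text
t: 56.85
eef_pos: [0.408, 0.1598, -0.0278]
tool_rot: [0.002, -0.122, 0.992, -0.001]
contact_force: [-0.0, 0.5, -0.4]
gripper_width: 0.777
grasp_force: 0.0
```

```bash
python3 st.py; python3 - <<'E'
from kit import *
c,r,g,b=run(); save(c,'p7'); raw(c,'p7')
cv2.imwrite('pics/p7c.png',c['frame'][60:,:,::-1])
for n,p in dict(tcp=[.408,.1595,.014],pin=[.437,.167,.028]).items(): print(n,proj(c,p))
E
```

```text
[ 0.408   0.1598 -0.0278] psi 104.1 [-0.228, 0.486, -0.345, 2.245, 0.372, 0.46, 0.945] rot [ 0.002 -0.122  0.992 -0.001]
tilt [ 0.0042 -0.0018]
[ 0.4086  0.1602 -0.0269]
tcp (np.float64(320.7914908844099), np.float64(252.1193111291421))
pin (np.float64(321.2633185734381), np.float64(317.094180593994))
```

View pics/p7.png

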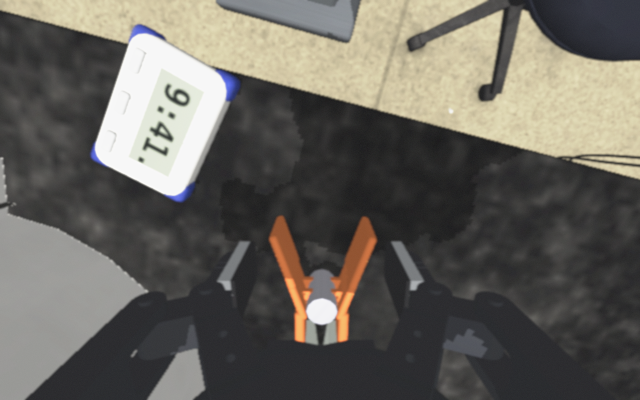

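>>> carry_out --targets '[57,-2.5,-0.7,-6,0,57,0,0,0,0,255,0,0,0,0,255,0,0,0,0,255,0,0,0,0,255,0,0,0,0,255,0,0,0,0,255,0,0,0,0]' --newtons 25

```text
t: 57.7
eef_pos: [0.4067, 0.16, -0.0321]
tool_rot: [0.004, -0.123, 0.992, -0.001]
contact_force: [-0.9, -1.6, 10.4]
gripper_width: 0.271
grasp_force: 26.4
```

```bash
python3 st.py
```

```text
[ 0.4067  0.16   -0.0321] psi 104.1 [-0.237, 0.492, -0.337, 2.252, 0.383, 0.444, 0.934] rot [ 0.004 -0.123  0.992 -0.001]
tilt [ 0.0076 -0.0005]
```

>>> carry_out --targets '[255,0,0,10,0,255,0,0,45,0,255,0,0,45,0,255,0,0,45,0,255,0,0,45,0,255,0,0,45,0,255,0,0,45,0,255,0.7,-36,0,-1.72,255,0.7,-36,0,-1.72,255,0.7,-36,0,-1.72,255,0.7,-36,0,-1.72,255,0.7,-36,0,-1.72,255,0,0,0,0,255,0,0,0,0]'

```text
t: 59.1
eef_pos: [0.4087, -0.0204, 0.2471]
tool_rot: [0.003, -0.048, 0.999, -0.001]
contact_force: [0.4, 0.5, -0.9]
gripper_width: 0.27
grasp_force: 24.9
```

```bash
python3 st.py; python3 - <<'E'
from kit import *
c,r,g,b=run(); save(c,'p8'); raw(c,'p8'); v0=190
m=(r>150)&(abs(r-g)<25)&(abs(r-b)<30); m2=(r>110)&(r-b>60)
T=np.array(c['tool_from_camera'])
for n,k in(('pin',m),('orange',m2)):
    kk=k.copy(); kk[:190]=0; kk[:, :230]=0; kk[:,410:]=0; v,u=np.nonzero(kk); print(n,len(v),u.min(),u.max(),v.min(),v.max(),u.mean(),v.mean())
nn,l,s,ce=cv2.connectedComponentsWithStats((m&(np.arange(400)[:,None]>250)).astype(np.uint8)); print([(s[i].tolist(),ce[i].round(1).tolist()) for i in range(1,nn) if s[i,4]>50])
E
```

```text
[ 0.4087 -0.0204  0.2471] psi 95.5 [0.203, -0.016, -0.3, 2.061, -0.003, 1.091, 1.571] rot [ 0.003 -0.048  0.999 -0.001]
tilt [ 0.0053 -0.0012]
[ 0.4089 -0.0194  0.2471]
pin 4665 230 409 190 340 318.8994640943194 222.67202572347267
orange 2921 286 353 222 340 320.58028072577883 287.44676480657307
[([87, 251, 18, 7, 109], [95.4, 254.1]), ([89, 251, 75, 70, 1849], [132.1, 279.0]), ([155, 263, 36, 55, 206], [168.8, 291.5]), ([632, 297, 8, 43, 222], [636.6, 318.3]), ([304, 315, 32, 26, 652], [319.5, 327.4]), ([30, 323, 78, 60, 3028], [66.6, 350.4]), ([515, 334, 64, 46, 1092], [550.9, 351.9]), ([584, 356, 56, 44, 2004], [614.8, 378.2]), ([0, 374, 30, 22, 300], [13.0, 383.4])]
```

>>> carry_out --targets '[255,-7.1,-40,0,0,255,-7.1,-40,0,0,255,-7.1,-40,0,0,255,-7.1,-40,0,0,255,-7.1,-40,0,0,255,-7.1,-40,0,0,255,-7.1,-40,0,0,255,0,0,-40,0,255,0,0,-40,0,255,0,0,-40,0,255,0,0,-40,0,255,0,0,0,0,255,0,0,0,0]'

```text
t: 60.45
eef_pos: [0.3602, -0.2993, 0.0873]
tool_rot: [0.002, -0.05, 0.999, -0.0]
contact_force: [0.5, -0.7, 0.3]
gripper_width: 0.268
grasp_force: 24.9
```

```bash
python3 st.py; python3 - <<'E'
from kit import *
c,r,g,b=run(); raw(c,'p9'); save(c,'p9')
nn,l,s,ce=cv2.connectedComponentsWithStats(((r>150)&(abs(r-g)<25)&(abs(r-b)<30)&(np.arange(400)[:,None]>250)).astype(np.uint8)); print([(s[i].tolist(),ce[i].round(1).tolist()) for i in range(1,nn) if s[i,4]>50 and 250<ce[i][0]<400])
E
```

```text
[ 0.3602 -0.2993  0.0873] psi 95.7 [0.533, 0.28, 0.033, 2.14, -0.017, 0.717, 2.247] rot [ 0.002 -0.05   0.999 -0.   ]
tilt [ 0.0046 -0.0006]
[ 0.361  -0.3002  0.0884]
[([306, 265, 20, 23, 335], [315.3, 274.2]), ([297, 315, 43, 31, 990], [318.8, 331.0])]
```

>>> carry_out --targets '[255,-2,0.7,-20,0,255,0,0,-20,0,255,0,0,-12,0,255,0,0,0,0]'

```text
t: 60.9
eef_pos: [0.3579, -0.2994, 0.0352]
tool_rot: [0.003, -0.049, 0.999, -0.001]
contact_force: [-0.2, -0.2, 0.7]
gripper_width: 0.268
grasp_force: 24.9
```

```bash
python3 st.py; python3 - <<'E'
from kit import *
c,r,g,b=run(); raw(c,'p10'); print('bar end proj',proj(c,[.4142,-.2975,.06]),'tab end',proj(c,[.4142-.0009,-.2975+.0095,.066]))
print([tuple(map(int,p)) for p in c['frame'][300,280:364:3]]); print([tuple(map(int,p)) for p in c['frame'][285,280:364:3]])
E
```

```text
[ 0.3579 -0.2994  0.0352] psi 95.6 [0.54, 0.369, 0.028, 2.179, -0.021, 0.589, 2.253] rot [ 0.003 -0.049  0.999 -0.001]
tilt [ 0.0055 -0.0016]
[ 0.3582 -0.2998  0.0357]
bar end proj (np.float64(315.6635030255449), np.float64(317.25979921368014)) tab end (np.float64(330.77522816865576), np.float64(324.01172287909407))
[(51, 51, 55), (53, 53, 57), (52, 52, 55), (61, 61, 65), (62, 63, 66), (241, 140, 85), (247, 213, 123), (248, 179, 104), (193, 111, 68), (161, 137, 133), (138, 138, 145), (140, 140, 145), (141, 140, 147), (142, 141, 147), (140, 139, 145), (141, 139, 145), (150, 136, 136), (158, 122, 110), (180, 105, 67), (242, 147, 85), (247, 204, 118), (249, 183, 106), (110, 70, 55), (67, 67, 69), (56, 57, 60), (52, 52, 56), (52, 52, 57), (53, 53, 56)]
[(53, 52, 55), (52, 52, 55), (52, 51, 55), (67, 66, 68), (60, 61, 63), (106, 68, 53), (226, 132, 77), (248, 183, 106), (197, 112, 68), (79, 76, 75), (84, 84, 85), (127, 127, 132), (141, 140, 146), (141, 140, 147), (140, 140, 146), (134, 132, 139), (106, 105, 110), (61, 60, 61), (103, 68, 51), (199, 114, 67), (227, 133, 78), (222, 127, 75), (58, 49, 48), (65, 66, 68), (60, 61, 63), (52, 52, 56), (52, 52, 56), (53, 53, 57)]
```

>>> carry_out --targets '[255,0.8,0.5,-10,0,255,0,0,-8,0,255,0,0,-6,0,255,0,0,0,0]'

```text
t: 61.35
eef_pos: [0.3577, -0.2986, 0.01]
tool_rot: [0.002, -0.049, 0.999, -0.0]
contact_force: [0.2, 0.7, -1.1]
gripper_width: 0.267
grasp_force: 24.9
```

>>> carry_out --targets '[255,1.3,0,-1,0,255,0,0,0,0,175,0,0,0,0,160,0,0,0,0,145,0,0,0,0,130,0,0,0,0,110,0,0,0,0,90,0,0,0,0,70,0,0,0,0,57,0,0,0,0,57,0,0,0,0]'

```text
t: 62.45
eef_pos: [0.3595, -0.299, 0.0098]
tool_rot: [0.003, -0.049, 0.999, -0.001]
contact_force: [-0.1, -0.1, -0.3]
gripper_width: 0.772
grasp_force: 0.0
```

```bash
python3 st.py; python3 - <<'E'
from kit import *
c,r,g,b=run(); raw(c,'p11'); save(c,'p11')
m2=((r>110)&(r-b>60)).astype(np.uint8); m2[:190]=0
v,u=np.nonzero(m2); print('orange',u.min(),u.max(),v.min(),v.max())
nn,l,s,ce=cv2.connectedComponentsWithStats(((r>150)&(abs(r-g)<25)&(abs(r-b)<30)&(np.arange(400)[:,None]>250)).astype(np.uint8)); print([(s[i].tolist(),ce[i].round(1).tolist()) for i in range(1,nn) if s[i,4]>50 and 250<ce[i][0]<400])
print(onz(c,319,330,.07))
E
```

```text
[ 0.3595 -0.299   0.0098] psi 95.6 [0.54, 0.419, 0.025, 2.188, -0.023, 0.529, 2.251] rot [ 0.003 -0.049  0.999 -0.001]
tilt [ 0.0052 -0.0016]
[ 0.3596 -0.299   0.0098]
orange 277 367 222 342
[([304, 311, 38, 33, 919], [321.9, 327.2]), ([244, 318, 51, 34, 1235], [268.4, 330.9]), ([351, 318, 40, 34, 993], [371.6, 331.5])]
[ 0.39366294 -0.29687344  0.07      ]
```

>>> carry_out --targets '[57,0,0,10,0,57,0,0,20,0,57,0,0,40,0,57,0,0,45,0,57,0,0,45,0,57,0,0,45,0,57,0,0,45,0,57,0,0,0,0,57,0,0,0,0]'

```text
t: 63.4
eef_pos: [0.3598, -0.2993, 0.2612]
tool_rot: [0.004, -0.049, 0.999, -0.002]
contact_force: [0.4, 0.3, 0.2]
gripper_width: 0.775
grasp_force: 0.0
```

```bash
python3 st.py; python3 - <<'E'
from kit import *
c,r,g,b=run(); raw(c,'p12'); save(c,'p12')
m=((r>110)&(r-b>60)&(g-b>10)); u,v=proj(c,[.39,-.3,.07]); print('exp pin',u,v)
k=np.zeros(r.shape,bool); k[int(v)-60:int(v)+60,int(u)-50:int(u)+50]=True
axis(c,m&k,.069,(0,400,0,640),'orange'); vv,uu=np.nonzero(m&k); print(uu.min(),uu.max(),vv.min(),vv.max())
w=(np.minimum(np.minimum(r,g),b)>150)&k; nn,l,s,ce=cv2.connectedComponentsWithStats(w.astype(np.uint8))
for i in range(1,nn):
    if s[i,4]>8: print('white',s[i].tolist(),onz(c,*ce[i],.070).round(4))
axis(c,(r-b>50)&(g-b>35)&~(r>g+60),.085,(int(proj(c,[.52,-.28,.085])[1]),int(proj(c,[.60,-.28,.085])[1]),280,360),'yel')
t=cam('top'); save(t,'t12')
E
```

```text
[ 0.3598 -0.2993  0.2612] psi 95.6 [0.518, 0.059, 0.046, 1.951, -0.005, 1.123, 2.233] rot [ 0.004 -0.049  0.999 -0.002]
tilt [ 0.0078 -0.0031]
[ 0.3591 -0.2987  0.2597]
exp pin 318.37636290237356 185.5937490959165
orange n 663 mean [ 0.3793 -0.2965] mid [ 0.3801 -0.2968] yaw 5.5 len 0.077 wid 0.042
305 338 149 206
white [316, 179, 13, 13, 133] [ 0.3888 -0.2956  0.07  ]
white [275, 201, 80, 44, 2415] [ 0.444  -0.2971  0.07  ]
yel n 386 mean [ 0.5526 -0.2832] mid [ 0.5522 -0.2835] yaw 4.8 len 0.056 wid 0.018
```

```bash
python3 - <<'E'
from kit import *
c=load('p12'); r,g,b=rgb(c)
m=((r-g>60)&(g<90)&(b<90)).astype(np.uint8); nn,l,s,ce=cv2.connectedComponentsWithStats(m)
def rk(p): d=p[:2]-[.5595,-.283]; return np.round([d[0]*.9954+d[1]*.0958,-d[0]*.0958+d[1]*.9954],4)
for i in range(1,nn):
    if s[i,4]>8: print('red',s[i].tolist(),'z.036',rk(onz(c,*ce[i],.036)),'z.06',rk(onz(c,*ce[i],.06)))
E
```

```text
red [334, 242, 32, 11, 280] z.036 [-0.0634  0.0473] z.06 [-0.076   0.0447]
red [329, 312, 30, 11, 243] z.036 [0.0667 0.0404] z.06 [0.0464 0.0382]
```

```bash
python3 - <<'E'
from kit import *
c=load('p12'); r,g,b=rgb(c)
def W(x,y,z): return [.5595+x*.9954-y*.0958,-.283+x*.0958+y*.9954,z]
for n,p in dict(band=W(-.11,0,.06),hn=W(-.022,0,.085),hnb=W(-.022,0,.059),hf=W(.022,0,.085)).items():
    u,v=proj(c,p); print(n,round(u,1),round(v,1))
u,v=map(int,proj(c,W(-.11,0,.06))); 
for k in range(v-10,v+11,2): print(k,c['frame'][k,u].tolist())
u=int(proj(c,W(0,0,.085))[0]); mm=(r-b>50)&(g-b>35)&(r-g<60); vv=np.nonzero(mm[230:400,u])[0]+230; print(vv.min(),vv.max(),vv.tolist()[-5:])
E
```

```text
band 319.0 224.8
hn 318.9 289.0
hnb 319.1 278.5
hf 319.0 314.7
214 [247, 247, 247]
216 [247, 247, 247]
218 [247, 247, 247]
220 [247, 247, 247]
222 [247, 249, 249]
224 [246, 177, 178]
226 [246, 135, 133]
228 [247, 249, 250]
230 [247, 247, 247]
232 [247, 247, 247]
234 [247, 247, 247]
281 313 [309, 310, 311, 312, 313]
```

Band and handle are within 1–2 px (about 1–2 mm) of the seated position. The clip and caps measure right too, so I'm handing in.

```bash
python3 -c "
from station import bot
print(bot.hand_in())"
```

```text
the job is handed in; nothing more can be done
None
```

I handed the job in at about 63 s, but the hand-in returned no verdict: both markers and the pen are in lanes of their own with caps to the blue comb (no tweezers on the bench), the bar is back in its saddles with the red band at the tab, and the clip closed about 2 mm from its spot by camera, though its grip force was not measured.

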